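Load the syringe pump and hold its key switch at prime

TASK

Load the syringe pump and prime it: lay the filled syringe in the pump's two V-shaped saddles, nozzle to the pump's left and plunger end facing the pusher plate, and let go of it; then take the pump's key (the one with the rectangular head) from the key stand and push it fully home in the key switch on top of the pump, past the stiff pins inside. Turn the key a quarter turn clockwise, seen from above, as far as it goes; the switch springs back and the pump primes only while it is held over, so finish still gripping the key and holding it turned. Leave the other two keys in their stand and the vials and the finger clip where they are.

Things in the scene. Friction and masses are not known exactly. Their poses are not given: they have to be found in the camera images.
- pump: Bench-top syringe pump, fixed: white case on a dark skirt, 110 deep (x) x 300 wide (y) x 62 high to its flat deck. Origin: middle of its underside, z up. Sloped control panel with display on its -x side (to the robot); its left end is +y. On the deck, left: two V saddles and the grey pusher plate; right: the key switch.
- pump_cradle (a point): Where syringe_barrel lies when the syringe rests in the saddles: 95 above the surface, axes as the pump's. Saddles: 8 thick, 39 wide, centred 27 to either side along y, V notches 27 wide at the top, tops 4 above this point. The 46 between them is free for fingers down to two rods (tops 22 below this point, 24.5 to either side in x).
- pusher (a point): Middle of the pusher plate's face, which looks to +y, 65 to -y of pump_cradle and level with it; the plate is 34 wide, its top 109 above the surface. A seated syringe's plunger end lies about 15 in front of it.
- key_slot (a point): Middle of the key slot's mouth in the round steel face of the key switch (in a flat collar 37 across), 64 above the surface; axes as the pump's, does not turn with the plug. At rest the slot is 13.5 long along y, 5.5 wide along x, 26 deep, straight down. The nearest tall part (84 above the surface) begins 53 to +y.
- key_switch (a joint): Turn of the key switch, rad: 0 at rest, grows clockwise from above, stop at 1.5. A spring returns it (0.1 N m at the stop); the key has 0.13 rad of play, so turns about 1.6 in all. Sprung pins 9, 16 and from 18 deep stiffen the way in: 5 to 15 N to push the key home. It is locked until the key is within about 1.5 of home.
- pump_key: The pump's key, loose, 0.03 kg, upright in one of the stand's three slots. RECTANGULAR black head 12 thick (x) x 30 wide (y) x 34 high, below it a steel blade 4 thick (x) x 12 wide (y) x 24 long, tip tapered. Origin: middle of the head's underside, z up, blade to -z. Alike either way round. Fully home, the head's underside sits on the switch's face.
- stand: Key stand: flat aluminium block 50 (x) x 150 (y) x 34 high, fixed, origin in the middle of its underside, three slots along y at -46, 0 and +46, each 18.6 long (y), 6.1 wide (x), 28 deep. The keys' heads rest on its top, in line along y.
- round_key: Another key in the stand: round black head 32 across, 12 thick, top at 33; blade too wide for the pump. Origin as the pump key's. To be left alone.
- tbar_key: Another key in the stand: steel T-bar head (bar 36 long, 12 thick, its axis 24 above the origin), round shaft. Origin as the pump key's. To be left alone.
- syringe: Filled plastic syringe, loose, 0.02 kg, lying on the surface: barrel 14 across, 98 long over all. Origin: middle of the plunger's thumb plate; its z axis points along the syringe to the nozzle tip at 98. Barrel from 20 to about 85, plunger 0 to 20 (it does not slide).
- syringe_barrel (a point): Middle of the syringe, on its axis, 49 from the plunger end: the place to grip, across the 14 barrel. 7 above the surface at the start.
- syringe_nozzle (a point): Tip of the syringe's nozzle, 49 from syringe_barrel.
- vial_a: Small glass medicine vial, 24 across x 46, origin under its middle; a bystander.
- vial_b: Small glass medicine vial, 24 across x 46, origin under its middle; a bystander.
- clip: Finger clip (pulse oximeter), 60 x 33 x 33, origin under its middle; a bystander.
Things that resemble listed ones, but are neither listed nor needed, are in the scene too. Leave any blue or yellow look-alike of the pump_key alone.

How it is judged:
On the way, in this order (a step that is already met when the one before it is completed fails the run):
1. the syringe rests in both saddles, nozzle to the pump's left, let go (x of syringe_barrel in the frame of pump_cradle between -0.004 and 0.004 m and y of syringe_barrel in the frame of pump_cradle between -0.014 and 0.014 m and z of syringe_barrel in the frame of pump_cradle between -0.004 and 0.004 m and y of syringe_nozzle in the frame of pump_cradle above 0.02 m and angle between the z axis of syringe and the y axis of pump, either way round below 0.12 rad and contact force between each of the arm, the fingers and syringe below 0.1 N and linear speed of syringe below 0.03 m/s), for 0.2 s.
2. the pump key is pushed fully home in the key switch (z of pump_key in the frame of key_slot below 0.0025 m and horizontal distance between pump_key and key_slot below 0.003 m and angle between pump_key's own z axis and vertical below 0.12 rad and value of joint key_switch below 0.5 rad), for 0.05 s.
At the end, for the whole second after the job is handed in: Switch held past 1.25 rad by the pump key, fully home (shoulder within 2.5 mm of the face, 3 mm of its middle, upright to 0.12 rad) and gripped (over 2 N); syringe untouched in the saddles: middle within 4 mm across and in height, 14 mm along, parallel to 0.12 rad, nozzle to the pump's left (value of joint key_switch above 1.25 rad and z of pump_key in the frame of key_slot below 0.0025 m and horizontal distance between pump_key and key_slot below 0.003 m and angle between pump_key's own z axis and vertical below 0.12 rad and contact force between the fingers and pump_key above 2 N and x of syringe_barrel in the frame of pump_cradle between -0.004 and 0.004 m and y of syringe_barrel in the frame of pump_cradle between -0.014 and 0.014 m and z of syringe_barrel in the frame of pump_cradle between -0.004 and 0.004 m and y of syringe_nozzle in the frame of pump_cradle above 0.02 m and angle between the z axis of syringe and the y axis of pump, either way round below 0.12 rad and contact force between each of the arm, the fingers and syringe below 0.1 N); the arm keeps its last pose, push and grip.
It fails at once if one of the other keys is taken or pushed out of place (25 mm) (distance of any of round_key, tbar_key from where it was at the start of the episode above 0.025 m).
It fails at once if a vial or the finger clip is pushed about (40 mm) (distance of any of vial_a, vial_b, clip from where it was at the start of the episode above 0.04 m).
It also fails if it takes over 54 s, if anything falls off the work surface, if the arm or the gripper's body presses on something with over 40 N, if the wrist force passes 120 N, or if a joint passes its speed limit or range.

ROBOT

A 7-joint arm with a two-finger parallel gripper is mounted at the origin on a cart in front of the work surface, level with it; the furniture and walls round the work are solid. World frame = base frame: x ahead of the robot, y to its left, z up, the work surface at z = 0. Lengths are in m, angles in rad, forces in N, time in s.
With the tool pointing down it reaches from about 0.425 to 0.925 m from the base axis. Payload 6.8 kg.
Tool frame: the origin (TCP) lies on the centre line of the jaws, within the pads' length; the fingertips stand 19 mm ahead of it and the grasp point (between the pads) is the TCP (bot.tcp_to_tips is the distance from the TCP to the fingertips, in m); x points along the fingers, y is the direction in which the jaws open and shut, and the axes are right-handed (so a half turn about x gives the same grasp; the last joint's range is limited). The gripper opens to 85 mm and grips with 20 to 120 N. Pads are 22 mm wide; open, the fingers measure 114 mm over their backs; the gripper's body (76 mm by 85 mm) begins 54 mm behind the grasp point. The pads swing forward as they close: fully open they stand 13 mm farther back than shut.
Start: joints at [-1.446, 0.477, 0.022, 1.555, -0.011, 1.109, -0.083], TCP at [0.156, 0.657, 0.25] pointing down, gripper open.
Joint ranges: [-2.96, 2.96], [-0.34, 2.1], [-1.41, 1.46], [0.24, 2.44], [-1.37, 4.51], [0.17, 1.92], [-2.96, 2.96]. Speed limits (rad/s): [2.39, 2.39, 3.14, 3.14, 3.14, 3.14, 3.14].

INTERFACE

Orientations are given as a unit quaternion [w, x, y, z].
In Python, from station import status, eyes, bot gives the robot as it stands.
- The arm moves only by the tool apply_moves, never from a script. Its arguments are lists of equal length, an entry for each row: "travel": the shift along the tool's x, y, z in cm, a list of three; "turn": the turn, a rotation vector about the tool's x, y, z in rad, a list of three; "grip": the closure, from 0 (fully open) to 1 (shut). In form: {"travel": [[tx, ty, tz], ...], "turn": [[wx, wy, wz], ...], "grip": [grip, ...]}. A call has 1 to 8 rows; each row shifts and turns the pose as measured when the row begins, along the tool's axes as they then stand; what a row does not reach is not made up. A row lasts 1/12 s, in which the tool goes at most 41.7 mm and 7.16 degrees, less where a joint would pass 70% of its speed; a pose out of reach is approached as far as the arm can. A call is refused whole if a number of a shift passes 4.17 or a number of a turn 0.125, either way. A call with a gripper value outside its range is refused whole. The fingers move at their own pace and stop on an object; "newtons" is the grip in N (left out, the last holds). Time passes only in rows, so rows that do not move let the fingers close. It gives the time, the measured TCP pose, the force and the opening at its end, in the units of the state.
- status.get_obs(): the state, without advancing time (a new reading comes with each control period).
- eyes.read_camera(name): name is "scene" or "top" or "wrist"; returns the picture (384x512x3 uint8, red, green, blue); there is no depth.
- eyes.calibration(name): a dict with "intrinsics" (3x3 intrinsics, pixels), "xyz" and "attitude" of the camera in the world; the wrist camera has in their place "T_tool_cam" (4x4, takes a point from camera to tool coordinates, whose origin is the TCP and whose axes are the tool frame's). Camera axes: x right, y down, z forward; pixel columns grow to the right and rows downward; lengths in m; the calibration is good to about 2 mm. A picture is of the moment at which its call begins: read the wrist's pose just before it. calibration takes no time and is no camera call.
- bot.hand_in(): hands the job in, once; it reports no verdict.
Trained networks look in the newest picture that a camera, given by its name, has taken for a name from the list of things; names that differ only in an ending like _2 or _b are one class to them, and where a whole thing is asked for, a point or a joint stands for the part that bears it (a point fixed in the world has none). Each returns a list of dicts, best first, with "score" (0 to 1); they miss things now and then, are a little off and sometimes report something else, mostly with a low value. They report only what shows in the picture. A call takes as long as a camera call. They do not tell look-alikes from the thing itself.
- eyes.masks_of(thing, camera): "region" (384x512 bool, what is visible of it) and "rect" ([left, top, right, bottom] in pixels, round what is visible of it).
The state is a dict: "t": time; "q": joint angles; "joint_vel": joint speeds; "joint_torque": joint torques, N m; "eef_pos": TCP position; "tool_rot": TCP orientation; "contact_force": force on the tool from outside, world axes, zero at the start; "torque": the same for the moment, N m; "gripper_width": opening from 0.0 (shut) to 1.0 (fully open).
Only numpy, scipy, OpenCV 4.12 (cv2) and the standard library are available. Lean on these libraries where they do the work, as an engineer would, in place of code of your own. Each camera call takes 0.05 s, during which the arm holds its last target. There are 200 camera calls.

## Working session

There is one attempt and no reset: what is moved stays moved. The work goes in short steps, Python scripts to look and compute and a tool call to move; the robot and the scene stay as the last step left them, time stands still between calls to the robot, and variables do not carry over. Pictures are saved under pics/ and viewed, about 8 in all and at most 12, crops included, and the job is handed in when it is done.

Besides the shell and the picture viewer there is one more tool, called after "Emit:" as name(argument=value, ...) on one line, values as JSON. apply_moves: Moves the arm, as the interface text tells. Its arguments: {"type":"object","properties":{"travel":{"type":"array"},"turn":{"type":"array"},"grip":{"type":"array"},"newtons":{"type":"number"}},"required":["travel","turn","grip"]}

```bash
ls; mkdir -p pics
cat > h.py <<'E'
import numpy as np, cv2
from scipy.spatial.transform import Rotation as R
from station import status, eyes, bot
def quat(q): return R.from_quat([q[1],q[2],q[3],q[0]])
def cam(name, obs=None):
    c=eyes.calibration(name); K=np.array(c["intrinsics"])
    if "T_tool_cam" in c:
        o=obs or status.get_obs(); T=np.eye(4); T[:3,:3]=quat(o["tool_rot"]).as_matrix(); T[:3,3]=o["eef_pos"]
        T=T@np.array(c["T_tool_cam"]); return K,T[:3,:3],T[:3,3]
    a=np.array(c["attitude"]); Rm=quat(a).as_matrix() if a.size==4 else a.reshape(3,3)
    return K,Rm,np.array(c["xyz"])
def at_z(C,uv,z):
    K,Rm,p=C; d=Rm@np.linalg.solve(K,[uv[0],uv[1],1]); return p+d*(z-p[2])/d[2]
def proj(C,X):
    K,Rm,p=C; v=K@(Rm.T@(np.array(X)-p)); return v[:2]/v[2]
def save(n,im): cv2.imwrite("pics/"+n,im[:,:,::-1])
E
python3 - <<'E'
from h import *
o=status.get_obs(); print(o)
print({n:eyes.calibration(n) for n in("scene","top","wrist")})
a=eyes.read_camera("scene"); b=eyes.read_camera("top")
save("a.png",a);save("b.png",b)
C=cam("top")
for n in ["pump","pump_key","stand","round_key","tbar_key","syringe","vial_a","clip"]:
    for m in eyes.masks_of(n,"top")[:3]:
        r=m["region"]; ys,xs=np.nonzero(r); print(n,round(m["score"],2),m["rect"],xs.mean().round(1),ys.mean().round(1),cv2.minAreaRect(np.c_[xs,ys].astype(np.float32)))
E
```

```text
pics
{'t': 0.0, 'q': array([-1.44608785,  0.47782481,  0.02233254,  1.55646314, -0.01149685,
        1.1092818 , -0.08305113]), 'joint_vel': array([ 2.61486536e-04, -1.86199798e-03,  4.18842672e-04, -1.59580878e-04,
        2.18470620e-05, -9.70526551e-04,  1.04028066e-03]), 'joint_torque': array([ 1.16585703e-03, -5.96456087e+01,  1.60751615e+00, -2.81200129e+01,
        1.24338051e-02,  9.18196019e-03,  1.05726917e-05]), 'eef_pos': array([0.15560973, 0.65624327, 0.24930404]), 'tool_rot': array([ 0.70229718,  0.08144385,  0.70235175, -0.08275014]), 'contact_force': array([ 0.60488802, -0.86899317,  0.17795381]), 'torque': array([ 0.0254883 , -0.04163772, -0.02704452]), 'gripper_width': 0.9946199445776706}
{'scene': {'intrinsics': array([[455.95846732,   0.        , 258.31472722],
       [  0.        , 455.95846732, 187.08884165],
       [  0.        ,   0.        ,   1.        ]]), 'xyz': array([-7.94329931e-04, -8.39691947e-01,  8.09245752e-01]), 'attitude': array([-0.43404128,  0.8513772 , -0.26609076,  0.12633584])}, 'top': {'intrinsics': array([[468.13330912,   0.        , 257.3
[... 1955 characters left out ...]
)
syringe 0.67 [131.1, 237.9, 165.0, 240.9] 147.6 238.4 ((147.98277282714844, 238.2931365966797), (4.733592510223389, 30.145509719848633), 85.2363510131836)
vial_a 0.41 [218.7, 220.2, 225.4, 232.0] 220.0 227.6 ((220.00003051757812, 227.50003051757812), (8.944271087646484, 7.602630138397217), 63.43495178222656)
clip 0.82 [262.5, 226.8, 282.3, 239.5] 274.2 233.3 ((274.0, 233.0), (12.0, 20.0), 90.0)
clip 0.39 [302.2, 212.6, 357.4, 234.5] 328.0 221.9 ((328.11474609375, 221.26231384277344), (19.917863845825195, 55.951087951660156), 84.80557250976562)
clip 0.24 [130.5, 238.7, 164.7, 244.9] 146.8 238.4 ((147.5245819091797, 238.2705078125), (4.798394680023193, 31.234830856323242), 84.80557250976562)
```

Run:
```python
import cv2
b=cv2.imread("pics/b.png")[120:270,110:420]; cv2.imwrite("pics/b2.png",cv2.resize(b,None,fx=2.58,fy=2.58,interpolation=3))
a=cv2.imread("pics/a.png");cv2.imwrite("pics/a2.png",cv2.resize(a,(800,600),interpolation=3))
```

```text
(no output)
```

View pics/b2.png

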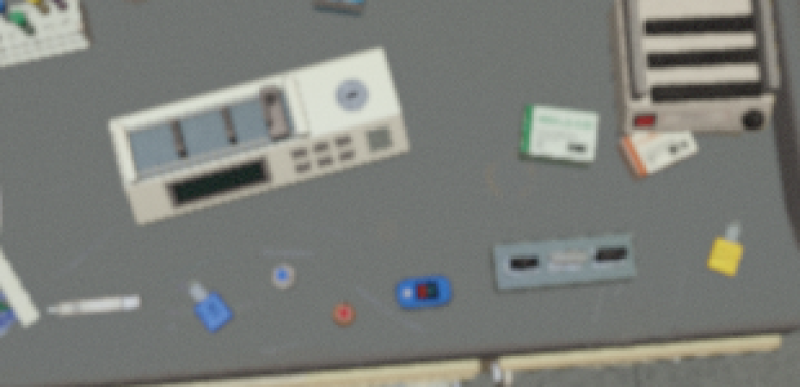

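View pics/a2.png

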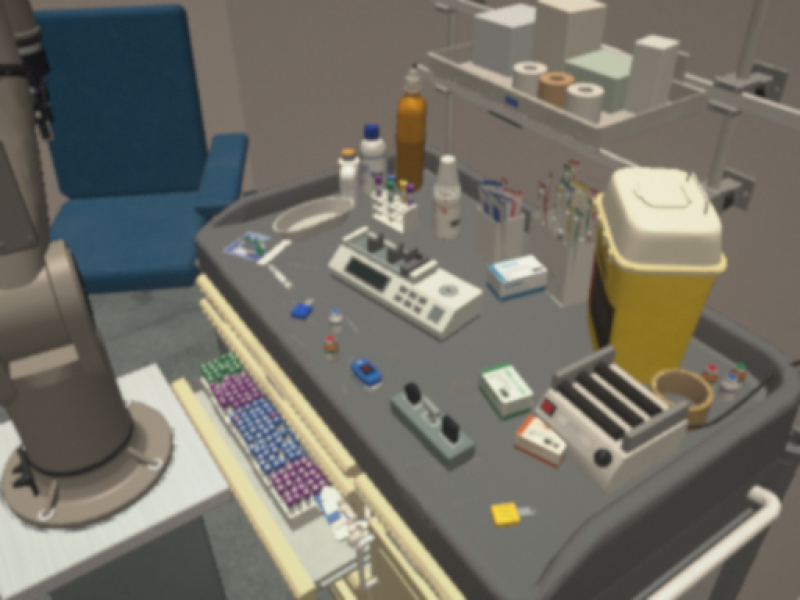

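Run:
```python
from h import *
C=cam("top"); f=lambda u,v,z:at_z(C,(110+u/2.58,120+v/2.58),z).round(3)
for n,u,v,z in [("slot",351,95,.064),("deckTR",384,48,.062),("deckTL",110,122,.062),("panelBL",138,222,.02),("keyL",522,262,.06),("keyR",610,253,.06),("tbar",570,257,.06),("nozL",50,310,.007),("plungR",138,300,.007),("blue",210,308,.01),("vialb",283,275,.046),("viala",343,313,.046),("clip",425,293,.033),("cardR",38,320,.01),("saddle1",178,138,.099),("saddle2",229,125,.099),("pusher",273,112,.109)]: print(n,f(u,v,z))
K,Rm,p=C;print(Rm.round(2)); o=status.get_obs();print(quat(o["tool_rot"]).as_matrix().round(3))
```

```text
slot [ 0.628 -0.032  0.064]
deckTR [ 0.678 -0.071  0.062]
deckTL [0.62  0.224 0.062]
panelBL [0.518 0.207 0.02 ]
keyL [ 0.437 -0.195  0.06 ]
keyR [ 0.438 -0.287  0.06 ]
tbar [ 0.438 -0.245  0.06 ]
nozL [0.432 0.307 0.007]
plungR [0.435 0.213 0.007]
blue [0.42  0.136 0.01 ]
vialb [0.445 0.053 0.046]
viala [ 0.4   -0.006  0.046]
clip [ 0.415 -0.093  0.033]
cardR [0.422 0.319 0.01 ]
saddle1 [0.587 0.148 0.099]
saddle2 [0.597 0.095 0.099]
pusher [0.604 0.049 0.109]
[[-0.08 -0.97  0.21]
 [-1.    0.08 -0.02]
 [ 0.   -0.21 -0.98]]
[[-0.     0.231  0.973]
 [-0.     0.973 -0.231]
 [-1.    -0.     0.   ]]
```

Emit:
apply_moves(travel=[[0, -2.67, 3.0], [0, -2.67, 3.0], [0, -2.67, 3.0], [0, -2.67, 3.0], [0, -2.67, 3.0], [0, -2.67, 3.0], [0, -2.67, 3.0], [0, -2.67, 3.0]], turn=[[0, 0, 0], [0, 0, 0], [0, 0, 0], [0, 0, 0], [0, 0, 0], [0, 0, 0], [0, 0, 0], [0, 0, 0]], grip=[0, 0, 0, 0, 0, 0, 0, 0])

```text
t: 1.17
eef_pos: [0.3382, 0.3936, 0.2481]
tool_rot: [0.701, 0.078, 0.705, -0.073]
contact_force: [0.2, 0.0, -0.1]
gripper_width: 1.001
```

Emit:
apply_moves(travel=[[0, -2.67, 3.0], [0, -2.67, 3.0], [0, -2.67, 3.0], [0, -2.67, 3.0], [0, 0, 0], [0, 0, 0], [0, 0, 0], [0, 0, 0]], turn=[[0, 0, 0], [0, 0, 0], [0, 0, 0], [0, 0, 0], [0.125, 0, 0], [0.125, 0, 0], [0.125, 0, 0], [0.125, 0, 0]], grip=[0, 0, 0, 0, 0, 0, 0, 0])

```text
t: 1.83
eef_pos: [0.4432, 0.2452, 0.2498]
tool_rot: [0.661, 0.253, 0.662, -0.246]
contact_force: [0.1, -0.5, 0.4]
gripper_width: 1.001
```

Emit:
apply_moves(travel=[[1, 0, 0], [1, 0, 0], [1, 0, 0], [1, 0, 0], [1, 0, 0], [1, 0, 0], [1, 0, 0], [0, 0, 0]], turn=[[0.125, 0, 0], [0.125, 0, 0], [0.125, 0, 0], [0.125, 0, 0], [0.125, 0, 0], [0.125, 0, 0], [0.125, 0, 0], [0, 0, 0]], grip=[0, 0, 0, 0, 0, 0, 0, 0])

```text
t: 2.5
eef_pos: [0.4456, 0.2461, 0.1799]
tool_rot: [0.492, 0.512, 0.495, -0.501]
contact_force: [-0.3, 0.4, -0.7]
gripper_width: 1.001
```

```bash
cat >> h.py <<'E'
def yaw(o): m=quat(o["tool_rot"]).as_matrix(); return np.arctan2(m[1,1],m[0,1])
def togo(o,X,yw=None):
    "shift in cm along the tool axes to world point X, turn about tool x to jaw angle yw"
    m=quat(o["tool_rot"]).as_matrix(); s=(m.T@(np.array(X)-o["eef_pos"])*100).round(2)
    t=None if yw is None else round((yaw(o)-yw+np.pi)%(2*np.pi)-np.pi,3)
    return s,t,"tilt",m[:,0].round(3)
E
python3 - <<'E'
from h import *
o=status.get_obs(); C=cam("wrist",o); im=eyes.read_camera("wrist"); save("c.png",im)
print(o["eef_pos"],yaw(o),togo(o,[0,0,0])[3])
for n in ["syringe"]:
    for m in eyes.masks_of(n,"wrist")[:3]:
        ys,xs=np.nonzero(m["region"]); r=cv2.minAreaRect(np.c_[xs,ys].astype(np.float32)); print(n,m["score"],m["rect"],r)
        b=cv2.boxPoints(r); print([at_z(C,p,.007).round(4) for p in b], at_z(C,r[0],.007))
E
```

```text
[0.44557939 0.24609682 0.17993306] -0.027572580844752736 [ 0.008  0.014 -1.   ]
syringe 0.73 [233.2, 120.7, 255.1, 214.2] ((243.3933868408203, 165.94943237304688), (94.245361328125, 14.052976608276367), 86.76029968261719)
[array([0.4268, 0.3069, 0.007 ]), array([0.4408, 0.3072, 0.007 ]), array([0.4431, 0.2067, 0.007 ]), array([0.4276, 0.2062, 0.007 ])] [0.43452799 0.25915387 0.007     ]
syringe 0.23 [249.0, 317.9, 268.4, 343.3] ((260.0, 327.5), (25.0, 20.0), 90.0)
[array([0.4351, 0.0716, 0.007 ]), array([0.4598, 0.0708, 0.007 ]), array([0.4593, 0.0325, 0.007 ]), array([0.4338, 0.0334, 0.007 ])] [0.44702657 0.05239418 0.007     ]
```

View pics/c.png

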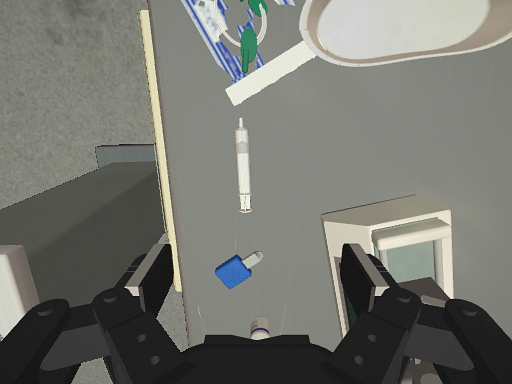

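```bash
cat >> h.py <<'E'
def togo(o,X,yw):
    "shift in cm along the tool axes to world point X, turn to tool down with jaw angle yw"
    m=quat(o["tool_rot"]); y=np.array([np.cos(yw),np.sin(yw),0]); x=np.array([0,0,-1.])
    W=R.from_matrix(np.c_[x,y,np.cross(x,y)])
    return (m.inv().apply(np.array(X)-o["eef_pos"])*100).round(2),(m.inv()*W).as_rotvec().round(3)
E
python3 - <<'E'
from h import *
o=status.get_obs(); print(bot.tcp_to_tips, togo(o,[.4347,.258,.05],0.015),togo(o,[.4347,.258,.021],0.015))
E
```

```text
0.019 (array([13.15, -1.32, -0.93]), array([-0.035, -0.015, -0.01 ])) (array([16.05, -1.35, -0.88]), array([-0.035, -0.015, -0.01 ]))
```

Emit:
apply_moves(travel=[[0, -1.3, -0.93], [3.3, 0, 0], [3.3, 0, 0], [3.3, 0, 0], [3.3, 0, 0], [0, 0, 0]], turn=[[-0.035, -0.015, -0.01], [0, 0, 0], [0, 0, 0], [0, 0, 0], [0, 0, 0], [0, 0, 0]], grip=[0, 0, 0, 0, 0.3, 0.3])

```text
t: 3.1
eef_pos: [0.4401, 0.2629, 0.0532]
tool_rot: [0.51, 0.496, 0.51, -0.483]
contact_force: [-0.7, -1.5, -0.9]
gripper_width: 0.748
```

Run:
```python
from h import *
o=status.get_obs(); C=cam("wrist",o); im=eyes.read_camera("wrist"); save("d.png",im)
print(o["eef_pos"],yaw(o),o["gripper_width"])
for m in eyes.masks_of("syringe","wrist")[:1]:
        ys,xs=np.nonzero(m["region"]); r=cv2.minAreaRect(np.c_[xs,ys].astype(np.float32)); print(m["score"],m["rect"],r)
        b=cv2.boxPoints(r); print([at_z(C,p,.007).round(4) for p in b], at_z(C,r[0],.007))
print(togo(o,[.4347,.258,.021],0.015))
```

```text
[0.44008969 0.26291679 0.0531676 ] 0.04175589971011125 0.7483270788852711
0.7 [232.0, 159.6, 259.6, 305.8] ((244.83685302734375, 229.5361328125), (22.721431732177734, 147.18948364257812), 1.5481576919555664)
[array([0.4267, 0.2047, 0.007 ]), array([0.4273, 0.3084, 0.007 ]), array([0.4408, 0.3085, 0.007 ]), array([0.4426, 0.2047, 0.007 ])] [0.43432977 0.26076951 0.007     ]
(array([ 3.2 , -0.6 ,  0.51]), array([ 0.027, -0.013, -0.013]))
```

Emit:
apply_moves(travel=[[1.5, -0.6, 0.55], [1.7, 0, 0], [0, 0, 0]], turn=[[0.03, -0.013, -0.013], [0, 0, 0], [0, 0, 0]], grip=[0.3, 0.3, 0.3])

```text
t: 3.45
eef_pos: [0.4424, 0.2617, 0.0325]
tool_rot: [0.503, 0.503, 0.502, -0.491]
contact_force: [-0.7, -0.2, -0.8]
gripper_width: 0.7
```

Run:
```python
from h import *
o=status.get_obs(); print(togo(o,[.4343,.2567,.021],0.012),o["contact_force"],o["eef_pos"])
```

```text
(array([ 1.13, -0.83,  0.5 ]), array([-0.   , -0.012, -0.014])) [-0.66691705 -0.19603987 -0.75261269] [0.44235844 0.26168499 0.03246128]
```

Emit:
apply_moves(travel=[[0, -0.8, 0.5], [0, 0, 0]], turn=[[0, 0, 0], [0, 0, 0]], grip=[0.3, 0.3])

```text
t: 3.62
eef_pos: [0.4362, 0.2576, 0.0364]
tool_rot: [0.504, 0.505, 0.503, -0.488]
contact_force: [-0.1, -0.2, -0.3]
gripper_width: 0.701
```

Run:
```python
from h import *
o=status.get_obs(); print(togo(o,[.4343,.2567,.021],0.012),o["contact_force"],o["eef_pos"],o["q"],o["joint_vel"])
```

```text
(array([ 1.53, -0.22,  0.11]), array([ 0.001, -0.016, -0.018])) [-0.14658582 -0.16004261 -0.34812235] [0.43616723 0.25756986 0.03637841] [-0.88726226  0.53581277  0.2884962   2.13727563 -0.32192805  0.48430387
 -0.34117229] [-0.00631328 -0.03069378  0.01984071 -0.0684571   0.01101125  0.02046968
 -0.00389631]
```

Emit:
apply_moves(travel=[[1.5, -0.2, 0.1], [0, 0, 0]], turn=[[0, -0.016, -0.018], [0, 0, 0]], grip=[0.3, 0.3])

```text
t: 3.78
eef_pos: [0.4359, 0.2579, 0.0254]
tool_rot: [0.503, 0.499, 0.503, -0.495]
contact_force: [-0.0, -0.4, 0.4]
gripper_width: 0.7
```

Run:
```python
from h import *
o=status.get_obs(); print(togo(o,[.4343,.2567,.021],0.012),o["contact_force"],o["eef_pos"])
```

```text
(array([ 0.44, -0.16,  0.12]), array([ 0.001, -0.004, -0.004])) [-0.01199653 -0.35793698  0.35679304] [0.43586127 0.25791474 0.02536945]
```

Emit:
apply_moves(travel=[[0.4, -0.15, 0.1], [0, 0, 0], [0, 0, 0], [0, 0, 0], [0, 0, 0], [0, 0, 0], [0, 0, 0], [0, 0, 0]], turn=[[0, 0, 0], [0, 0, 0], [0, 0, 0], [0, 0, 0], [0, 0, 0], [0, 0, 0], [0, 0, 0], [0, 0, 0]], grip=[0.3, 0.5, 0.7, 0.95, 0.95, 0.95, 0.95, 0.95], newtons=25)

```text
t: 4.45
eef_pos: [0.4364, 0.2581, 0.0262]
tool_rot: [0.504, 0.501, 0.503, -0.492]
contact_force: [1.0, -0.3, 0.2]
gripper_width: 0.141
```

Emit:
apply_moves(travel=[[0, 0, 0], [0, 0, 0], [0.7, -0.1, 0], [0.2, 0, 0], [0, 0, 0]], turn=[[0, 0, 0], [0, 0, 0], [0, 0, 0], [0, 0, 0], [0, 0, 0]], grip=[0.6, 0.6, 0.6, 0.6, 0.6])

```text
t: 4.87
eef_pos: [0.4361, 0.2584, 0.0185]
tool_rot: [0.503, 0.502, 0.503, -0.491]
contact_force: [-1.3, 0.3, 5.8]
gripper_width: 0.402
```

Run:
```python
from h import *
o=status.get_obs(); print(togo(o,[.4343,.2567,.021],0.012),o["contact_force"],o["eef_pos"])
im=eyes.read_camera("wrist"); save("d.png",im[150:384,100:400])
```

```text
(array([-0.26, -0.18,  0.17]), array([ 0.001, -0.011, -0.011])) [-1.29292632  0.30318523  5.78791078] [0.43610811 0.25841433 0.01845431]
```

View pics/d.png

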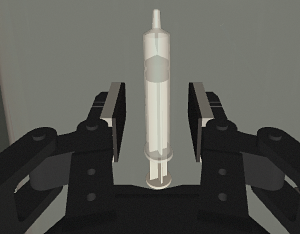

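Emit:
apply_moves(travel=[[-0.2, 0, 0], [0, 0, 0], [0, 0, 0], [0, 0, 0], [0, 0, 0], [0, 0, 0]], turn=[[0, 0, 0], [0, 0, 0], [0, 0, 0], [0, 0, 0], [0, 0, 0], [0, 0, 0]], grip=[0.6, 0.75, 0.95, 0.95, 0.95, 0.95], newtons=25)

```text
t: 5.42
eef_pos: [0.4357, 0.2583, 0.0196]
tool_rot: [0.503, 0.502, 0.503, -0.492]
contact_force: [-0.4, -1.5, 4.3]
gripper_width: 0.146
```

Good hold. Lift, and measure the pump from above.

Emit:
apply_moves(travel=[[-3, 0, 0], [-3.5, 0, 0], [-3.5, 0, 0], [-3.5, 0, 0], [-3.5, 0, 0], [-3.5, 0, 0], [-1, 0, 0], [0, 0, 0]], turn=[[0, 0, 0], [0, 0, 0], [0, 0, 0], [0, 0, 0], [0, 0, 0], [0, 0, 0], [0, 0, 0], [0, 0, 0]], grip=[0.95, 0.95, 0.95, 0.95, 0.95, 0.95, 0.95, 0.95])

```text
t: 6.08
eef_pos: [0.4317, 0.2545, 0.2397]
tool_rot: [0.503, 0.498, 0.504, -0.495]
contact_force: [0.5, 0.2, -0.8]
gripper_width: 0.144
```

Run:
```python
from h import *
o=status.get_obs(); print(o["eef_pos"],o["gripper_width"],togo(o,[.592,.122,.23],0.195),togo(o,[.592,.122,.23],yaw(o)))
```

```text
[0.43173356 0.25452387 0.23966459] 0.1443393554185647 (array([ 0.95, 15.85, 13.46]), array([-0.182, -0.003, -0.002])) (array([ 0.95, 15.85, 13.46]), array([ 0.   , -0.003, -0.002]))
```

Emit:
apply_moves(travel=[[0, 2.9, 1.6], [0, 2.9, 1.6], [0, 2.9, 1.6], [0, 2.9, 1.6], [0, 2.9, 1.6], [0, 0, 0], [0, 0, 0], [0, 0, 0]], turn=[[0, 0, 0], [0, 0, 0], [0, 0, 0], [0, 0, 0], [0, 0, 0], [-0.1, 0, 0], [-0.08, 0, 0], [0, 0, 0]], grip=[0.95, 0.95, 0.95, 0.95, 0.95, 0.95, 0.95, 0.95])

```text
t: 6.75
eef_pos: [0.5802, 0.1737, 0.2273]
tool_rot: [0.547, 0.443, 0.551, -0.448]
contact_force: [-0.2, -0.4, -1.3]
gripper_width: 0.146
```

Run:
```python
from h import *
o=status.get_obs(); print(o["eef_pos"],yaw(o),o["gripper_width"]); im=eyes.read_camera("wrist"); 
cv2.imwrite("pics/e0.png",im[:,:,::-1]); np.save("e.npy",np.r_[o["eef_pos"],o["tool_rot"]])
save("e.png",cv2.resize(im,(800,600),interpolation=cv2.INTER_CUBIC))
C=cam("wrist",o)
for n in ["pump","syringe"]:
  for m in eyes.masks_of(n,"wrist")[:1]:
    ys,xs=np.nonzero(m["region"]); r=cv2.minAreaRect(np.c_[xs,ys].astype(np.float32)); print(n,m["score"],m["rect"],r)
```

```text
[0.58020801 0.17365597 0.22725286] 0.20691083402851398 0.14613355443327503
pump 0.93 [203.4, 130.0, 309.8, 343.3] ((256.5, 234.5), (209.0, 103.0), 90.0)
syringe 0.88 [244.1, 158.1, 274.7, 338.8] ((256.9491882324219, 247.00042724609375), (178.02749633789062, 27.287153244018555), 89.51445770263672)
```

View pics/e.png

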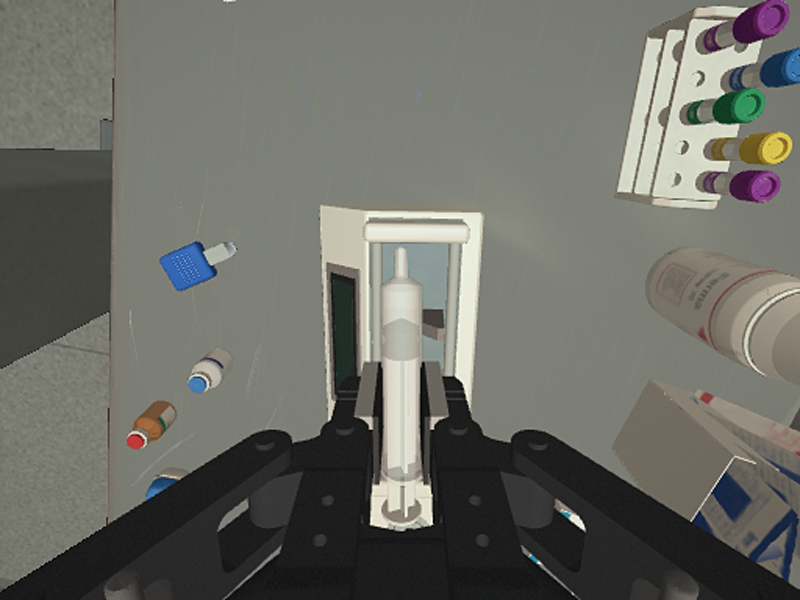

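Run:
```python
import cv2
a=cv2.imread("pics/e0.png")[130:250,200:320]; cv2.imwrite("pics/e1.png",cv2.resize(a,None,fx=5,fy=5,interpolation=cv2.INTER_CUBIC))
```

```text
(no output)
```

View pics/e1.png

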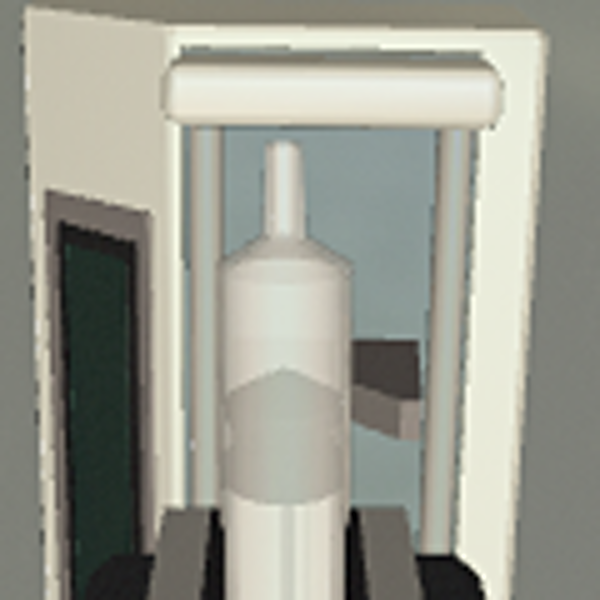

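Run:
```python
from h import *
e=np.load("e.npy"); o=dict(eef_pos=e[:3],tool_rot=e[3:]); C=cam("wrist",o); f=lambda u,v,z:at_z(C,(200+(u-2)/5,130+(v-2)/5),z)
P=lambda *a:f(*a)[:2]
rl1,rl2,rr1,rr2=P(207,130,.073),P(205,500,.073),P(453,130,.073),P(437,545,.073)
for a,b in((rl1,rl2),(rr1,rr2)): d=a-b; print("yaw",np.arctan2(-d[0],d[1]))
print("gap",rr1-rl1); c1=P(547,35,.062);c2=P(515,560,.062);d=c1-c2;print("edge yaw",np.arctan2(-d[0],d[1]),c1)
yw=.195
ex=np.array([np.cos(yw),np.sin(yw)]);ey=np.array([-np.sin(yw),np.cos(yw)])
xm=np.mean([((rl1+rl2)/2)@ex,((rr1+rr2)/2)@ex]); s=P(418,421,.099)
print("xm",xm,"saddle x",s@ex-.0195,"y",s@ey-.027)
c=xm*ex+(s@ey-.027)*ey; print("cradle",c); print("nozzle tip",P(284,142,.2),)
# syringe axis at grip: nozzle tip & barrel shoulder, for the height 0.215
n=np.array(P(284,142,.2148)); t=np.array(at_z(C,(403/800*512,512/600*384),.2148))[:2]; print("syr",n,t,(n+t)/2,np.arctan2(-(n-t)[0],(n-t)[1]),np.linalg.norm(n-t), "tcp",o["eef_pos"])
```

```text
yaw 0.18580198543020757
yaw 0.204468960658235
gap [0.04663109 0.00989649]
edge yaw 0.2007658375437564 [0.62185751 0.22499994]
xm 0.6110314850061448 saddle x 0.6085387929011539 y 0.005951565763774768
cradle [0.5982978  0.12423622]
nozzle tip [0.57115616 0.22043688]
syr [0.57068942 0.22334762] [0.59208824 0.12587332] [0.58138883 0.17461047] 0.216104685793492 0.09979554017033974 tcp [0.58020801 0.17365597 0.22725286]
```

Run:
```python
from h import *
o=status.get_obs(); print(o["eef_pos"],togo(o,[.5955,.123,.15],0.19))
```

```text
[0.57919474 0.17520082 0.2279845 ] (array([7.78, 0.61, 5.45]), array([ 0.014, -0.001,  0.009]))
```

Emit:
apply_moves(travel=[[0, 0.3, 2.7], [0, 0.3, 2.7], [3, 0, 0], [3, 0, 0], [1.5, 0, 0], [0, 0, 0]], turn=[[0.014, 0, 0.009], [0, 0, 0], [0, 0, 0], [0, 0, 0], [0, 0, 0], [0, 0, 0]], grip=[0.95, 0.95, 0.95, 0.95, 0.95, 0.95])

```text
t: 7.4
eef_pos: [0.595, 0.1274, 0.1509]
tool_rot: [0.544, 0.454, 0.545, -0.449]
contact_force: [-0.2, 0.1, 0.4]
gripper_width: 0.141
```

Run:
```python
from h import *
o=status.get_obs(); print(o["eef_pos"],yaw(o),togo(o,[.5955,.123,.108],0.19)); im=eyes.read_camera("wrist"); 
np.save("e.npy",np.r_[o["eef_pos"],o["tool_rot"]])
save("f0.png",im);save("f.png",cv2.resize(im[130:370,150:370],None,fx=2.5,fy=2.5,interpolation=cv2.INTER_CUBIC))
```

```text
[0.59497613 0.12743295 0.15088986] 0.18589107218942608 (array([ 4.29, -0.05,  0.47]), array([-0.004, -0.005, -0.004]))
```

View pics/f.png

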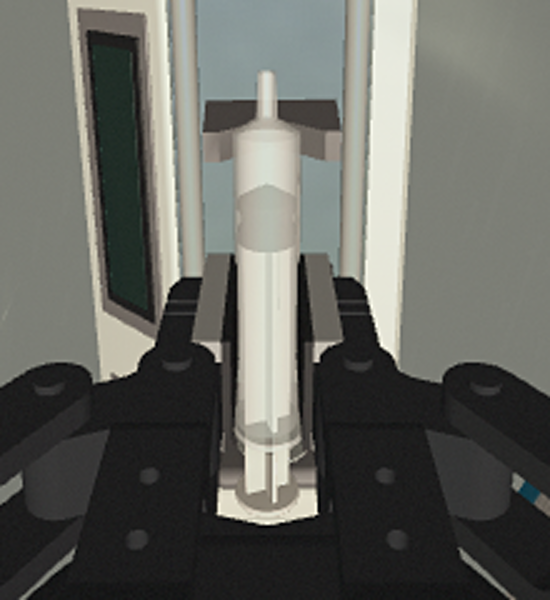

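Run:
```python
from h import *
e=np.load("e.npy"); o=dict(eef_pos=e[:3],tool_rot=e[3:]); C=cam("wrist",o); f=lambda u,v,z:at_z(C,(150+u/2.5,130+v/2.5),z)[:2]
yw=.198
ex=np.array([np.cos(yw),np.sin(yw)]);ey=np.array([-np.sin(yw),np.cos(yw)])
a,b=f(203,146,.099),f(340,146,.099); print("w",np.linalg.norm(b-a)); c=(a+b)/2-.027*ey; print("cradle",c)
r1,r2=f(185,20,.073),f(354,20,.073);print("rods mid x",(r1+r2)/2@ex,"cradle x",c@ex,np.linalg.norm(r2-r1))
z=o["eef_pos"][2]-.0126; n,t=f(266,72,z),f(267,497,z); m=(n+t)/2; print("syr",m,np.arctan2(-(n-t)[0],(n-t)[1]),np.linalg.norm(n-t)); print("delta in pump axes",(c-m)@ex,(c-m)@ey)
d=(c-m); oo=status.get_obs(); print(togo(oo,[*(np.array(oo["eef_pos"][:2])+d),.108],yaw(oo)))
```

```text
w 0.03478834832034309
cradle [0.59852614 0.12445647]
rods mid x 0.6113166493903115 cradle x 0.6113137889105156 0.0467157320218631
syr [0.59611679 0.12781623] 0.18856724928262872 0.10007406654861158
delta in pump axes 0.001701380147526664 -0.00376805420674868
(array([4.41, 0.15, 0.4 ]), array([ 0.   , -0.005, -0.005]))
```

Emit:
apply_moves(travel=[[1, 0.15, 0.4], [1.5, 0, 0], [1, 0, 0], [0.4, 0, 0], [0, 0, 0]], turn=[[0, -0.005, -0.005], [0, 0, 0], [0, 0, 0], [0, 0, 0], [0, 0, 0]], grip=[0.95, 0.95, 0.95, 0.95, 0.95])

```text
t: 7.87
eef_pos: [0.6005, 0.1264, 0.115]
tool_rot: [0.546, 0.453, 0.543, -0.449]
contact_force: [-0.4, 0.8, -0.2]
gripper_width: 0.144
```

Run:
```python
from h import *
o=status.get_obs(); print(o["eef_pos"],yaw(o),o["contact_force"],togo(o,[.5967,.1237,.108],0.193))
```

```text
[0.60045019 0.12635552 0.11497916] 0.18696380704202986 [-0.4413098   0.84093586 -0.15838625] (array([ 0.7 , -0.42,  0.19]), array([-0.006, -0.001, -0.007]))
```

Emit:
apply_moves(travel=[[0, -0.4, 0.2], [0, 0, 0]], turn=[[0, 0, 0], [0, 0, 0]], grip=[0.95, 0.95])

```text
t: 8.03
eef_pos: [0.5972, 0.1237, 0.1157]
tool_rot: [0.546, 0.453, 0.543, -0.449]
contact_force: [-0.6, -1.5, 0.5]
gripper_width: 0.145
```

Emit:
apply_moves(travel=[[0.5, 0, 0], [0, 0, 0]], turn=[[0, 0, 0], [0, 0, 0]], grip=[0.95, 0.95])

```text
t: 8.2
eef_pos: [0.5978, 0.1238, 0.1117]
tool_rot: [0.546, 0.454, 0.543, -0.448]
contact_force: [0.0, 0.5, -1.0]
gripper_width: 0.14
```

Run:
```python
from h import *
o=status.get_obs(); print(o["eef_pos"],yaw(o),o["contact_force"],togo(o,[.5967,.1237,.108],0.193))
```

```text
[0.59775154 0.12379043 0.11168972] 0.18697109604145118 [ 0.04276279  0.45100893 -1.04322776] (array([ 0.37, -0.11, -0.01]), array([-0.006, -0.001, -0.01 ]))
```

Emit:
apply_moves(travel=[[0.3, -0.1, 0], [0.2, 0, 0], [0, 0, 0]], turn=[[0, 0, 0], [0, 0, 0], [0, 0, 0]], grip=[0.95, 0.95, 0.95])

```text
t: 8.45
eef_pos: [0.5974, 0.1236, 0.1077]
tool_rot: [0.546, 0.455, 0.542, -0.448]
contact_force: [-0.4, 0.4, 2.8]
gripper_width: 0.147
```

Emit:
apply_moves(travel=[[0, 0, 0], [0, 0, 0], [0, 0, 0], [0, 0, 0]], turn=[[0, 0, 0], [0, 0, 0], [0, 0, 0], [0, 0, 0]], grip=[0.75, 0.6, 0.5, 0.5])

```text
t: 8.78
eef_pos: [0.5976, 0.1237, 0.1076]
tool_rot: [0.547, 0.455, 0.542, -0.448]
contact_force: [-0.5, -0.3, 0.0]
gripper_width: 0.499
```

Emit:
apply_moves(travel=[[-1.5, 0, 0], [-3, 0, 0], [-3, 0, 0], [-3, 0, 0], [-2, 0, 0], [0, 0, 0]], turn=[[0, 0, 0], [0, 0, 0], [0, 0, 0], [0, 0, 0], [0, 0, 0], [0, 0, 0]], grip=[0.4, 0.3, 0.2, 0, 0, 0])

```text
t: 9.28
eef_pos: [0.5946, 0.1227, 0.2349]
tool_rot: [0.545, 0.453, 0.543, -0.45]
contact_force: [1.0, 0.0, -0.5]
gripper_width: 1.001
```

Run:
```python
from h import *
o=status.get_obs(); print(o["eef_pos"],yaw(o),o["contact_force"]); im=eyes.read_camera("wrist"); 
np.save("g.npy",np.r_[o["eef_pos"],o["tool_rot"]])
save("g0.png",im);save("g.png",cv2.resize(im[100:384,150:370],None,fx=2.1,fy=2.1,interpolation=cv2.INTER_CUBIC))
```

```text
[0.59464036 0.12268905 0.23490997] 0.18631624161352145 [ 1.02188226  0.02392257 -0.52274387]
```

View pics/g.png

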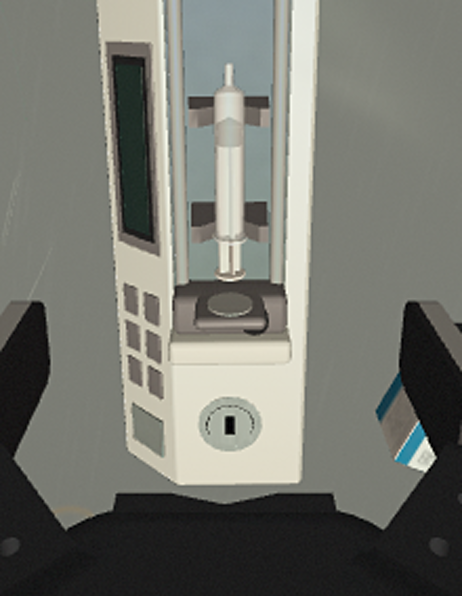

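Run:
```python
from h import *
e=np.load("g.npy"); o=dict(eef_pos=e[:3],tool_rot=e[3:]); C=cam("wrist",o)
im=cv2.imread("pics/g0.png",0); w=im[285:320,240:280]; 
m=(w<60).astype(np.uint8); n,l,s,c=cv2.connectedComponentsWithStats(m); k=1+np.argmax(s[1:,4]); print(s[1:].tolist(),c[1:].tolist())
u=c[k]+[240,285]; S=at_z(C,u,.064); print("slot",u,S)
yw=.198;ex=np.array([np.cos(yw),np.sin(yw)]);ey=np.array([-np.sin(yw),np.cos(yw)])
d=S[:2]-[.5983,.1243]; print("rel cradle in pump axes",d@ex,d@ey)
oo=status.get_obs(); print(togo(oo,[.438,-.225,.22],0.01))
```

```text
[[17, 13, 5, 9, 41], [9, 14, 1, 1, 1], [8, 16, 1, 2, 2]] [[19.0, 17.048780487804876], [9.0, 14.0], [8.0, 16.5]]
slot [259.         302.04878049] [ 0.62894494 -0.03209286  0.064     ]
rel cradle in pump axes -0.000717658012805864 -0.1593653738319358
(array([  1.25, -21.78,  31.27]), array([ 0.176, -0.   , -0.004]))
```

Emit:
apply_moves(travel=[[0, -2.2, 3.1], [0, -2.2, 3.1], [0, -2.2, 3.1], [0, -2.2, 3.1], [0, -2.2, 3.1], [0, -2.2, 3.1], [0, -2.2, 3.1], [0, -2.2, 3.1]], turn=[[0, 0, 0], [0, 0, 0], [0, 0, 0], [0, 0, 0], [0, 0, 0], [0, 0, 0], [0, 0, 0], [0, 0, 0]], grip=[0, 0, 0, 0, 0, 0, 0, 0])

```text
t: 10.0
eef_pos: [0.4628, -0.1524, 0.2227]
tool_rot: [0.547, 0.445, 0.551, -0.446]
contact_force: [1.2, -0.5, 0.4]
gripper_width: 1.003
```

Emit:
apply_moves(travel=[[0, -2.2, 3.1], [0, -2, 3.1], [0, 0, 0], [0, 0, 0], [0, 0, 0]], turn=[[0, 0, 0], [0, 0, 0], [0.09, 0, 0], [0.09, 0, 0], [0, 0, 0]], grip=[0, 0, 0, 0, 0])

```text
t: 10.42
eef_pos: [0.4224, -0.2337, 0.2174]
tool_rot: [0.497, 0.496, 0.505, -0.502]
contact_force: [0.2, 0.1, -0.1]
gripper_width: 1.003
```

Run:
```python
from h import *
o=status.get_obs(); print(o["eef_pos"],yaw(o),o["contact_force"]); C=cam("wrist",o); im=eyes.read_camera("wrist"); 
np.save("i.npy",np.r_[o["eef_pos"],o["tool_rot"]])
save("i0.png",im)
ps=[]
for n in ["pump_key","round_key","tbar_key","stand"]:
  for m in eyes.masks_of(n,"wrist")[:3]:
    ys,xs=np.nonzero(m["region"]); r=cv2.minAreaRect(np.c_[xs,ys].astype(np.float32)); print(n,round(m["score"],2),np.round(m["rect"]),np.round(r[0],1),np.round(r[1],1),round(r[2],1),at_z(C,r[0],.034 if n=="stand" else .06).round(4))
u=proj(C,[.438,-.241,.05]).astype(int); print(u); x0,y0=max(u[0]-110,0),max(min(u[1]-120,384-240),0); print(x0,y0)
save("i.png",cv2.resize(im[y0:y0+240,x0:x0+220],None,fx=2.5,fy=2.5,interpolation=cv2.INTER_CUBIC))
```

```text
[ 0.42244574 -0.23370016  0.2174091 ] 0.005604369745100858 [ 0.16613209  0.0920832  -0.14399988]
pump_key 0.92 [266. 211. 279. 247.] [272.6 226.5] [37.2 12.2] 87.6 [ 0.4386 -0.2848  0.06  ]
pump_key 0.65 [250. 287. 293. 314.] [271.7 303.2] [41.6 22.1] 23.2 [ 0.4398 -0.3819  0.06  ]
round_key 0.71 [269. 130. 278. 159.] [273.  142.5] [31. 14.] 90.0 [ 0.4369 -0.1962  0.06  ]
tbar_key 0.81 [264. 171. 281. 207.] [273.  188.5] [35. 14.] 90.0 [ 0.438  -0.2427  0.06  ]
stand 0.69 [250. 108. 295. 246.] [272.5 176. ] [132.  47.] 90.0 [ 0.4384 -0.2364  0.034 ]
[272 184]
162 64
```

View pics/i.png

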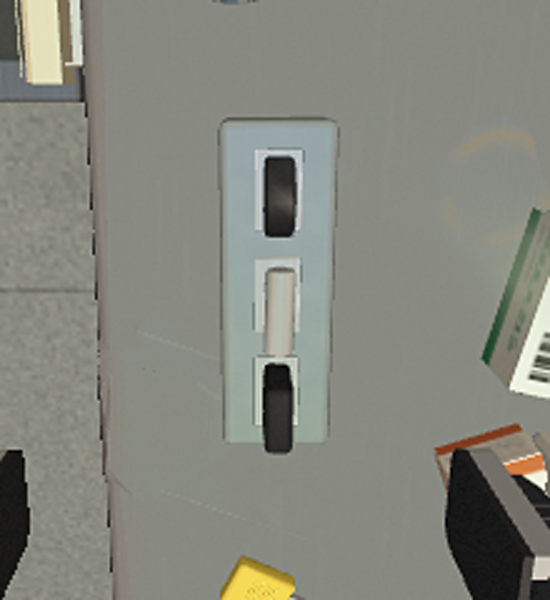

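Run:
```python
from h import *
o=status.get_obs(); print(togo(o,[.4385,-.270,.15],0.01))
```

```text
(array([6.79, 1.44, 3.87]), array([ 0.005, -0.003,  0.013]))
```

Emit:
apply_moves(travel=[[0, 1.5, 3.8], [3.3, 0, 0], [3.3, 0, 0], [0, 0, 0]], turn=[[0, 0, 0.012], [0, 0, 0], [0, 0, 0], [0, 0, 0]], grip=[0, 0, 0, 0])

```text
t: 11.0
eef_pos: [0.446, -0.267, 0.1513]
tool_rot: [0.509, 0.494, 0.507, -0.49]
contact_force: [-1.2, 0.7, 0.3]
gripper_width: 0.998
```

Run:
```python
from h import *
o=status.get_obs(); print(o["eef_pos"],yaw(o),o["contact_force"]); C=cam("wrist",o); im=eyes.read_camera("wrist"); 
np.save("j.npy",np.r_[o["eef_pos"],o["tool_rot"]])
save("j0.png",im)
for n in ["pump_key","round_key","stand"]:
  for m in eyes.masks_of(n,"wrist")[:3]:
    ys,xs=np.nonzero(m["region"]); r=cv2.minAreaRect(np.c_[xs,ys].astype(np.float32)); print(n,round(m["score"],2),np.round(m["rect"]),np.round(r[0],1),np.round(r[1],1),round(r[2],1),at_z(C,r[0],.034 if n=="stand" else .06).round(4))
u=proj(C,[.4385,-.241,.05]).astype(int); x0,y0=max(u[0]-90,0),max(min(u[1]-120,384-240),0); print(x0,y0)
w=im[y0:y0+240,x0:x0+180]; w=(255*(w/255.)**.5).astype(np.uint8)
save("j.png",cv2.resize(w,None,fx=2.5,fy=2.5,interpolation=cv2.INTER_CUBIC))
```

```text
[ 0.44604335 -0.26702875  0.15127776] 0.031759805235396225 [-1.18246383  0.66060817  0.33392854]
pump_key 0.76 [223. 300. 272. 331.] [246.3 317.2] [51.4 27.7] 23.6 [ 0.4421 -0.3777  0.06  ]
pump_key 0.6 [236. 204. 254. 248.] [245.  223.5] [47. 16.] 90.0 [ 0.439  -0.2856  0.06  ]
round_key 0.88 [238.  90. 256. 132.] [245.5 109.5] [43. 17.] 90.0 [ 0.4376 -0.1969  0.06  ]
round_key 0.42 [238. 150. 252. 193.] [245.5 171.5] [47. 15.] 90.0 [ 0.4385 -0.2424  0.06  ]
stand 0.91 [216.  69. 281. 243.] [245.7 156.3] [ 63.  171.9] 1.3 [ 0.4378 -0.2357  0.034 ]
155 46
```

View pics/j.png

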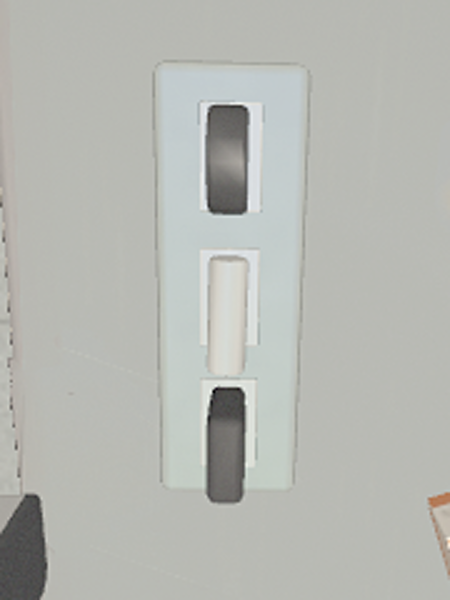

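Run:
```python
from h import *
e=np.load("j.npy"); o=dict(eef_pos=e[:3],tool_rot=e[3:]); C=cam("wrist",o); f=lambda u,v,z:at_z(C,(155+u/2.5,46+v/2.5),z).round(4)
for p in [(206,420),(244,420),(206,500),(244,500)]: print(f(*p,.068))
print("center",f(225,460,.068),"round top L",f(227,160,.067),"tbar",f(227,316,.064))
a,b=f(158,66,.034),f(163,487,.034);c,d=f(307,66,.034),f(295,487,.034);print(a,b,c,d,(a+b+c+d)/4,[np.arctan2(-(p-q)[0],(p-q)[1]) for p,q in((a,b),(c,d))])
oo=status.get_obs(); k=f(225,460,.068); print(togo(oo,[k[0],k[1],.085],0.005))
```

```text
[ 0.4332 -0.2742  0.068 ]
[ 0.4449 -0.2739  0.068 ]
[ 0.4335 -0.3017  0.068 ]
[ 0.4457 -0.3014  0.068 ]
center [ 0.4393 -0.2875  0.068 ] round top L [ 0.438 -0.197  0.067] tbar [ 0.4389 -0.2421  0.064 ]
[ 0.4152 -0.1709  0.034 ] [ 0.4159 -0.3152  0.034 ] [ 0.4612 -0.1693  0.034 ] [ 0.4646 -0.3138  0.034 ] [ 0.439225 -0.2423    0.034   ] [np.float64(0.004850966799858786), np.float64(0.023525070985217007)]
(array([ 7.16, -1.07,  1.87]), array([ 0.025, -0.   , -0.015]))
```

Emit:
apply_moves(travel=[[0, -1.0, 1.9], [2.5, 0, 0], [2.5, 0, 0], [0, 0, 0]], turn=[[0.025, 0, -0.015], [0, 0, 0], [0, 0, 0], [0, 0, 0]], grip=[0, 0, 0.2, 0.4])

```text
t: 11.53
eef_pos: [0.4448, -0.2892, 0.1141]
tool_rot: [0.507, 0.5, 0.498, -0.495]
contact_force: [-0.5, 0.5, -0.2]
gripper_width: 0.748
```

Run:
```python
from h import *
o=status.get_obs(); print(o["eef_pos"],o["gripper_width"],togo(o,[.4392,-.2878,.056],0.008))
```

```text
[ 0.44483484 -0.2892061   0.11410535] 0.7480474270017635 (array([ 5.8 , -0.64, -0.17]), array([ 0.001,  0.004, -0.014]))
```

Emit:
apply_moves(travel=[[0, -0.5, -0.15], [0, 0, 0], [0, 0, 0]], turn=[[0, 0, -0.014], [0, 0, 0], [0, 0, 0]], grip=[0.4, 0.4, 0.4])

```text
t: 11.78
eef_pos: [0.4413, -0.288, 0.1186]
tool_rot: [0.505, 0.497, 0.501, -0.498]
contact_force: [0.5, 0.2, 0.2]
gripper_width: 0.602
```

Run:
```python
from h import *
o=status.get_obs(); C=cam("wrist",o); im=eyes.read_camera("wrist"); save("k0.png",im); np.save("k.npy",np.r_[o["eef_pos"],o["tool_rot"]])
print(o["eef_pos"],o["gripper_width"],togo(o,[.4392,-.2878,.056],0.008))
for m in eyes.masks_of("pump_key","wrist")[:2]: 
    ys,xs=np.nonzero(m["region"]); print(m["score"],m["rect"],at_z(C,(xs.mean(),ys.max()-5),.068),at_z(C,(xs.mean(),ys.max()),.068))
```

```text
[ 0.44129424 -0.28796007  0.11859957] 0.6019011539337868 (array([ 6.26, -0.23, -0.05]), array([ 0.003,  0.005, -0.003]))
0.86 [238.7, 192.1, 259.3, 243.4] [ 0.43911244 -0.29830857  0.068     ] [ 0.4391327  -0.30201843  0.068     ]
0.83 [224.7, 297.8, 283.9, 338.1] [ 0.43859265 -0.37721527  0.068     ] [ 0.43861201 -0.38192211  0.068     ]
```

Emit:
apply_moves(travel=[[0, -0.22, 0], [2.5, 0, 0], [2, 0, 0], [1, 0, 0], [0, 0, 0]], turn=[[0, 0, 0], [0, 0, 0], [0, 0, 0], [0, 0, 0], [0, 0, 0]], grip=[0.4, 0.4, 0.4, 0.4, 0.4])

```text
t: 12.3
eef_pos: [0.4424, -0.289, 0.0656]
tool_rot: [0.508, 0.498, 0.498, -0.496]
contact_force: [-0.9, 0.6, -0.4]
gripper_width: 0.602
```

Run:
```python
from h import *
o=status.get_obs(); print(o["eef_pos"],o["gripper_width"],o["contact_force"],togo(o,[.4391,-.2875,.056],0.008))
```

```text
[ 0.44235026 -0.28900516  0.06563261] 0.6021921276842989 [-0.91272525  0.55670753 -0.43462287] (array([ 0.96, -0.33, -0.16]), array([ 0.004,  0.007, -0.012]))
```

Emit:
apply_moves(travel=[[0.9, -0.3, -0.16], [0, 0, 0]], turn=[[0, 0.006, -0.012], [0, 0, 0]], grip=[0.4, 0.4])

```text
t: 12.47
eef_pos: [0.4392, -0.2876, 0.0567]
tool_rot: [0.503, 0.497, 0.503, -0.497]
contact_force: [-0.3, 0.3, -0.6]
gripper_width: 0.596
```

Run:
```python
from h import *
o=status.get_obs(); print(o["eef_pos"],o["gripper_width"],o["contact_force"],togo(o,[.4391,-.2875,.056],0.008))
```

```text
[ 0.43923136 -0.28757677  0.05667863] 0.5960416574772707 [-0.2845381  0.252455  -0.5661053] (array([ 0.07, -0.01, -0.01]), array([0.004, 0.   , 0.001]))
```

Emit:
apply_moves(travel=[[0, 0, 0], [0, 0, 0], [0, 0, 0], [0, 0, 0], [0, 0, 0], [0, 0, 0]], turn=[[0, 0, 0], [0, 0, 0], [0, 0, 0], [0, 0, 0], [0, 0, 0], [0, 0, 0]], grip=[0.6, 0.8, 0.95, 0.95, 0.95, 0.95], newtons=60)

```text
t: 12.97
eef_pos: [0.4393, -0.2885, 0.0588]
tool_rot: [0.503, 0.497, 0.502, -0.498]
contact_force: [-0.7, 0.4, -0.5]
gripper_width: 0.133
```

Emit:
apply_moves(travel=[[-0.8, 0, 0], [-1.5, 0, 0], [-2, 0, 0], [-3, 0, 0], [-3, 0, 0], [0, 0, 0]], turn=[[0, 0, 0], [0, 0, 0], [0, 0, 0], [0, 0, 0], [0, 0, 0], [0, 0, 0]], grip=[0.95, 0.95, 0.95, 0.95, 0.95, 0.95])

```text
t: 13.47
eef_pos: [0.4393, -0.2885, 0.1675]
tool_rot: [0.502, 0.497, 0.503, -0.498]
contact_force: [0.8, -0.9, 0.2]
gripper_width: 0.13
```

Run:
```python
from h import *
o=status.get_obs(); C=cam("wrist",o); im=eyes.read_camera("wrist"); save("l0.png",im); np.save("l.npy",np.r_[o["eef_pos"],o["tool_rot"]])
print(o["eef_pos"],o["gripper_width"],o["contact_force"],yaw(o),togo(o,[.629,-.032,.15],.198))
print([(m["score"],m["rect"]) for m in eyes.masks_of("pump_key","wrist")[:2]])
```

```text
[ 0.43928298 -0.28845515  0.1674883 ] 0.13030769193297012 [ 0.7639228  -0.8850218   0.20752758] 0.010268366998083754 (array([  1.7 ,  19.24, -25.45]), array([-0.188,  0.001,  0.002]))
[(0.6, [244.3, 223.9, 271.8, 307.2])]
```

Emit:
apply_moves(travel=[[0, 2.4, -3.1], [0, 2.4, -3.1], [0, 2.4, -3.1], [0, 2.4, -3.1], [0, 2.4, -3.1], [0, 2.4, -3.1], [0, 2.4, -3.1], [0, 0, 0]], turn=[[0, 0, 0], [0, 0, 0], [0, 0, 0], [0, 0, 0], [0, 0, 0], [0, 0, 0], [0, 0, 0], [0, 0, 0]], grip=[0.95, 0.95, 0.95, 0.95, 0.95, 0.95, 0.95, 0.95])

```text
t: 14.23
eef_pos: [0.606, -0.0597, 0.156]
tool_rot: [0.496, 0.497, 0.504, -0.502]
contact_force: [0.8, 1.8, -0.1]
gripper_width: 0.131
```

Emit:
apply_moves(travel=[[0, 0, 0], [0, 0, 0], [0, 0, 0]], turn=[[-0.1, 0, 0], [-0.09, 0, 0], [0, 0, 0]], grip=[0.95, 0.95, 0.95])

```text
t: 14.48
eef_pos: [0.6055, -0.0544, 0.151]
tool_rot: [0.543, 0.442, 0.555, -0.449]
contact_force: [-1.4, -0.6, 0.0]
gripper_width: 0.13
```

Run:
```python
from h import *
o=status.get_obs(); print(o["eef_pos"],o["gripper_width"],togo(o,[.629,-.032,.15],.198))
```

```text
[ 0.6055264  -0.05438701  0.15104738] 0.13042130481898068 (array([ 0.06,  2.76, -1.71]), array([ 0.009, -0.007,  0.019]))
```

Emit:
apply_moves(travel=[[0, 2.7, -1.7], [0, 0, 0], [0, 0, 0]], turn=[[0.009, -0.007, 0], [0, 0, 0], [0, 0, 0.01]], grip=[0.95, 0.95, 0.95])

```text
t: 14.73
eef_pos: [0.6268, -0.033, 0.1476]
tool_rot: [0.541, 0.447, 0.548, -0.455]
contact_force: [-0.0, -0.8, -0.7]
gripper_width: 0.126
```

Run:
```python
from h import *
o=status.get_obs(); C=cam("wrist",o); im=eyes.read_camera("wrist"); save("m0.png",im); np.save("m.npy",np.r_[o["eef_pos"],o["tool_rot"]])
print(o["eef_pos"],o["gripper_width"],togo(o,[.629,-.032,.12],.198), proj(C,[.629,-.032,.064]))
T=quat(o["tool_rot"]).as_matrix()
for x,z in ((4.9,-.6),(4.9,.6),(2.5,-1.5),(2.5,1.5)): print(x,z,proj(C,o["eef_pos"]+T@np.array([x,0,z])/100).round(1))
w=im[140:340,180:340]; w=(255*(w/255.)**.6).astype(np.uint8); save("m.png",cv2.resize(w,None,fx=3,fy=3,interpolation=cv2.INTER_CUBIC))
```

```text
[ 0.6268061  -0.03296452  0.14762526] 0.12643700031044378 (array([ 2.76,  0.27, -0.05]), array([-0.01 , -0.001,  0.014])) [259.74038169 204.5128767 ]
4.9 -0.6 [254.8 215.3]
4.9 0.6 [254.9 232.2]
2.5 -1.5 [254.6 216.9]
2.5 1.5 [254.7 264.3]
```

View pics/m.png

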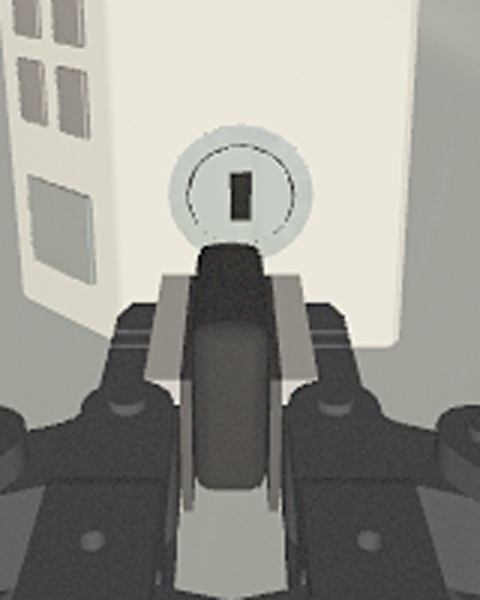

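Run:
```python
from h import *
c=eyes.calibration("wrist");K=np.array(c["intrinsics"]);T=np.array(c["T_tool_cam"])
def at_x(u,v,x):
    d=T[:3,:3]@np.linalg.solve(K,[u,v,1]); p=T[:3,3]; return ((p+d*(x-p[0])/d[0])*1000).round(2)
g=lambda a,b:(180+a/3,140+b/3)
xt=-.0092
print("front top",at_x(*g(231.5,322),xt),"rear",at_x(*g(231.5,490),xt),"low front",at_x(*g(231,243),.0248))
print("sides",at_x(*g(195,400),xt),at_x(*g(268,400),xt),"pads tips",at_x(*g(163,275),.019),at_x(*g(302,275),.019), at_x(*g(178,510),-.02),at_x(*g(282,510),-.02))
```

```text
front top [ -9.2    1.37 -14.88] rear [-9.2  1.4 14.8] low front [ 24.8    1.34 -12.61]
sides [-9.2  -4.17 -1.6 ] [-9.2   6.93 -1.6 ] pads tips [ 19.   -10.93  -8.88] [19.   14.15 -8.9 ] [-20.    -6.33   9.53] [-20.     8.65   9.52]
```

```bash
cat >> h.py <<'E'
def slotlook(name):
    o=status.get_obs(); C=cam("wrist",o); im=eyes.read_camera("wrist"); save(name,im)
    K,_,_=C; T=np.array(eyes.calibration("wrist")["T_tool_cam"])
    u=proj(C,[.629,-.032,.064]); x0,y0=int(u[0])-14,int(u[1])-20
    g=cv2.cvtColor(im,cv2.COLOR_RGB2GRAY)[y0:y0+40,x0:x0+28]; m=(g<90).astype(np.uint8); n,l,s,c=cv2.connectedComponentsWithStats(m)
    X=[]
    for k in range(1,n):
        if s[k,4]>12:
            X=at_z(C,c[k]+[x0,y0],.064); tl=quat(o["tool_rot"]).inv().apply(X-o["eef_pos"])*1000
            print("blob",s[k]+[x0,y0,0,0,0],"world",X.round(4),"tool mm",tl.round(2))
    print(o["eef_pos"],yaw(o),o["contact_force"].round(1)); return o
E
python3 - <<'E'
from h import *
o=slotlook("n0.png"); print(togo(o,[.6274,-.0323,.12],.198))
E
```

```text
blob [256 199   7  16 112] world [ 0.6289 -0.0322  0.064 ] tool mm [83.49  2.97  1.1 ]
blob [246 221  21   5  88] world [ 0.6293 -0.0463  0.064 ] tool mm [83.49  0.73 15.01]
[ 0.62688182 -0.0316445   0.14752062] 0.18945462396459165 [-0.4 -0.   0.4]
(array([2.75, 0.07, 0.08]), array([-0.009, -0.002,  0.013]))
```

Emit:
apply_moves(travel=[[1.3, 0, 0], [1, 0, 0], [0, 0, 0]], turn=[[-0.009, 0, 0.012], [0, 0, 0], [0, 0, 0]], grip=[0.95, 0.95, 0.95])

```text
t: 15.08
eef_pos: [0.6253, -0.0335, 0.124]
tool_rot: [0.545, 0.45, 0.547, -0.449]
contact_force: [0.0, -0.8, -0.4]
gripper_width: 0.132
```

Run:
```python
from h import *
o=slotlook("n1.png"); print(togo(o,[.6274,-.0323,.116],.198))
```

```text
blob [246 209  25  27 418] world [ 0.6282 -0.039   0.064 ] tool mm [59.96  1.88  6.06]
[ 0.62528178 -0.03350425  0.12397645] 0.19374628149501583 [ 0.  -0.8 -0.4]
(array([ 0.8 ,  0.23, -0.08]), array([-0.004, -0.002,  0.001]))
```

```bash
cat >> h.py <<'E'
def slotcol(name,o):
    C=cam("wrist",o); g=cv2.imread("pics/"+name,0)
    for r in range(196,234,2):
        w=g[r,244:276].astype(float); d=np.clip(130-w,0,None); 
        if d.sum()>60: print(r,"cen",(np.arange(244,276)*d).sum()/d.sum(),"width",(w<90).sum(),"tool y mm",(quat(o["tool_rot"]).inv().apply(at_z(C,((np.arange(244,276)*d).sum()/d.sum(),r),.064)-o["eef_pos"])*1000).round(2))
E
python3 - <<'E'
from h import *
slotcol("n1.png",status.get_obs())
E
```

```text
198 cen 260.5 width 0 tool y mm [ 60.65   3.75 -13.71]
200 cen 259.43491124260356 width 4 tool y mm [ 60.65   3.04 -12.28]
202 cen 260.25 width 2 tool y mm [ 60.64   3.59 -10.85]
204 cen 259.85340314136124 width 2 tool y mm [60.64  3.33 -9.41]
206 cen 245.0 width 1 tool y mm [60.65 -6.75 -7.95]
208 cen 257.79457364341084 width 1 tool y mm [60.64  1.94 -6.51]
210 cen 260.6169724770642 width 8 tool y mm [60.63  3.87 -5.05]
212 cen 260.6326767091541 width 8 tool y mm [60.63  3.89 -3.58]
214 cen 260.6376306620209 width 8 tool y mm [60.62  3.9  -2.11]
216 cen 260.63783160322953 width 8 tool y mm [60.62  3.9  -0.63]
218 cen 260.6593533487298 width 8 tool y mm [60.62  3.93  0.85]
220 cen 260.6259977194983 width 8 tool y mm [60.62  3.91  2.34]
222 cen 255.80616740088107 width 17 tool y mm [60.62  0.59  3.84]
224 cen 255.73749446657814 width 20 tool y mm [60.61  0.54  5.35]
226 cen 256.034684496448 width 21 tool y mm [60.61  0.74  6.86]
228 cen 256.15258309971966 width 22 tool y mm [60.61  0.83  8.38]
230 cen 256.0942655145326 width 23 tool y mm [60.6   0.78  9.91]
232 cen 257.7767354596623 width 27 tool y mm [60.6   1.96 11.44]
```

Emit:
apply_moves(travel=[[0.5, 0.25, 0.08], [0, 0, 0]], turn=[[-0.004, 0, 0], [0, 0, 0]], grip=[0.95, 0.95])

```text
t: 15.3
eef_pos: [0.6282, -0.0348, 0.1198]
tool_rot: [0.546, 0.449, 0.547, -0.448]
contact_force: [-0.6, 1.2, -0.3]
gripper_width: 0.133
```

Run:
```python
from h import *
o=slotlook("n2.png"); print(togo(o,[.6274,-.0323,.116],.198)); slotcol("n2.png",o)
```

```text
blob [243 208  28  28 438] world [ 0.63   -0.0385  0.064 ] tool mm [55.76  1.08  4.14]
[ 0.62815274 -0.03476456  0.11977099] 0.19604546136061002 [-0.6  1.2 -0.3]
(array([ 0.38, -0.03, -0.26]), array([-0.002, -0.002,  0.001]))
198 cen 257.29639889196676 width 8 tool y mm [ 55.8    1.58 -15.39]
200 cen 257.71181556195967 width 3 tool y mm [ 55.8    1.85 -14.  ]
202 cen 256.9197860962567 width 2 tool y mm [ 55.8    1.34 -12.6 ]
204 cen 272.0 width 1 tool y mm [ 55.78  11.29 -11.21]
208 cen 260.25560538116594 width 8 tool y mm [55.79  3.55 -8.38]
210 cen 257.47645125958377 width 8 tool y mm [55.78  1.71 -6.96]
212 cen 257.18791946308727 width 8 tool y mm [55.78  1.52 -5.53]
214 cen 257.158836689038 width 8 tool y mm [55.78  1.5  -4.1 ]
216 cen 257.1731843575419 width 8 tool y mm [55.78  1.51 -2.66]
218 cen 257.1834451901566 width 8 tool y mm [55.77  1.52 -1.21]
220 cen 257.2455947136564 width 8 tool y mm [55.77  1.57  0.24]
222 cen 255.9295706705258 width 17 tool y mm [55.77  0.68  1.7 ]
224 cen 255.98185840707964 width 20 tool y mm [55.76  0.72  3.17]
226 cen 256.2089925062448 width 21 tool y mm [55.76  0.87  4.64]
228 cen 256.0868686868687 width 22 tool y mm [55.76  0.79  6.12]
230 cen 256.12411067193676 width 23 tool y mm [55.76  0.81  7.6 ]
232 cen 257.79605263157896 width 27 tool y mm [55.75  1.95  9.09]
```

Emit:
apply_moves(travel=[[0, 0, -0.18], [0, 0, 0]], turn=[[0, 0, 0], [0, 0, 0]], grip=[0.95, 0.95])

```text
t: 15.52
eef_pos: [0.6285, -0.0333, 0.1209]
tool_rot: [0.546, 0.449, 0.547, -0.448]
contact_force: [-0.9, 0.4, 0.2]
gripper_width: 0.132
```

Run:
```python
from h import *
o=slotlook("n3.png"); print(togo(o,[.6281,-.033,.116],.198)); 
T=quat(o["tool_rot"]).as_matrix(); C=cam("wrist",o); g=cv2.imread("pics/n3.png",0)
print(g[200:226,250:264:2])
slotcol("n3.png",o)
```

```text
blob [243 210  26  27 441] world [ 0.6302 -0.0384  0.064 ] tool mm [56.9   0.59  5.44]
[ 0.62851951 -0.03331657  0.12090463] 0.1950454431314269 [-0.9  0.4  0.2]
(array([ 0.49, -0.04, -0.04]), array([-0.003, -0.002, -0.001]))
[[ 28 170 166 168 167 162  60]
 [186 179 175 176 176 175 176]
 [176 175 172 174 173 172 169]
 [173 175 172 173 173 172 168]
 [173 175 173 173 173 172 168]
 [173 176 172 173 173 171 167]
 [174 176 173 173 173 172 167]
 [174 177 173 175 175 172 167]
 [174 179 178 179 179 174 168]
 [175  99 103 103 102 140 168]
 [176  51   7   9   8 103 169]
 [176  57  13  12  14 106 168]
 [176  58  19  22  17 105 168]
 [175  57  14  19  19 107 168]
 [176  57  16  13  16 106 169]
 [176  55  17  18  15 106 167]
 [175  57  16  19  11 107 168]
 [176  55  18  17  12 106 168]
 [176  57  15  19  16 106 169]
 [178  56  13  14  14 105 169]
 [182  53  10  13   9 110 173]
 [103  10  38  40  39  61  54]
 [  8  15  16  16  18  12  10]
 [ 14  16  20  17  17  16  17]
 [ 19  13  18  16  19  13  19]
 [ 22  17  13  20  18  18  18]]
200 cen 255.3763440860215 width 4 tool y mm [ 56.93   0.32 -13.6 ]
2
[... 302 characters left out ...]
51]
212 cen 257.5116751269035 width 9 tool y mm [56.91  1.74 -5.08]
214 cen 257.4902962206333 width 9 tool y mm [56.91  1.73 -3.63]
216 cen 255.7849223946785 width 8 tool y mm [56.91  0.58 -2.19]
218 cen 255.75 width 8 tool y mm [56.91  0.56 -0.73]
220 cen 255.8576017130621 width 8 tool y mm [56.9   0.63  0.73]
222 cen 256.8510344827586 width 18 tool y mm [56.9  1.3  2.2]
224 cen 256.19199311235474 width 21 tool y mm [56.9   0.86  3.68]
226 cen 256.1372712146423 width 21 tool y mm [56.9   0.82  5.16]
228 cen 256.16897394136805 width 22 tool y mm [56.89  0.84  6.65]
230 cen 256.12410785091197 width 23 tool y mm [56.89  0.81  8.14]
232 cen 257.70337922403 width 27 tool y mm [56.89  1.89  9.64]
```

Run:
```python
from h import *
for i in range(2):
    c=eyes.calibration("wrist"); print(c["intrinsics"][0],c["T_tool_cam"][:,3], c["T_tool_cam"][1])
g=cv2.imread("pics/n3.png",0).astype(int)
for r in (223,226,229,232,236,240,244,248,260,280): print(r,g[r,240:276])
for r in (212,216): print(r,g[r,246:266])
```

```text
[289.80613814   0.         256.47784089] [-0.12368128  0.00107664 -0.07773899  1.        ] [ 9.99999849e-01  5.15331426e-04 -1.88396427e-04  1.07663857e-03]
[289.80613814   0.         256.47784089] [-0.12368128  0.00107664 -0.07773899  1.        ] [ 9.99999849e-01  5.15331426e-04 -1.88396427e-04  1.07663857e-03]
223 [170 170 170 170 171 175 142   1  11  17  14  16  16  16  20  18  17  15
  17  15  16  16  17  14  11   8 104 180 175 174 173 173 174 175 152  67]
226 [172 171 170 170 175 144   5  14  17  15  17  19  19  20  21  21  16  19
  18  22  16  22  16  17  15  18  12 108 182 174 173 174 176 119 140 175]
229 [134 172 172 173 179  52   8  14  21  19  17  19  20  17  22  19  19  21
  20  19  16  19  19  19  23  18  14  24 187 177 175 137 139 179 179 176]
232 [93 94 96 32 14 13 11 18 15 17 17 14 17 18 18 17 21 18 19 19 17 18 20 20
 21 14 17 14 17 16 58 96 94 92 92 92]
236 [ 97  99 101  17  17  15  13  19  11  17  20  17  19  18  17  21  17  18
  16  20  21  15  15  19  20  17  18  18  21  20  20 103  97  97  97  95]
240 [ 96 100  58  18  17  14  19  17  19  18  18  23  16  18  20  17  19  16
  17  20  22  16  19  17  15  19  20  20  18  23  19  62  99  95  97  96]
244 [ 96 101  40  20  15  15  19  10  19  19  18  17  22  21  11  22  18  20
  18  21  15  20  19  20  20  22  20  21  16  21  23  39 101  97  95  95]
248 [98 81 15 25 18 14 16 24 26 25 25 23 27 22 29 27 26 27 25 23 25 28 25 26
 26 23 26 20 17 15 19 20 82 98 96 97]
260 [ 59  18  23  23  20  30  30  33  35  35  36  40  39  38  37  40  36  40
  38  38  41  40  41  42  37  35  31  31  31  14  22  20  16  62 100  96]
280 [55 64 65 68 16 28 32 33 33 35 36 39 36 37 35 37 37 38 37 38 39 39 36 38
 35 34 32 28 25 16 66 66 67 54 20 27]
212 [169 170 172 173 176 184  58   7  19  17  22  15  17  15 105 175 168 171
 171 172]
216 [170 171 172 172 175 183  57  12  16  18  19  13  11  15 107 174 168 170
 171 171]
```

Run:
```python
from h import *
o=status.get_obs(); g=cv2.imread("pics/n3.png",0).astype(int); print(g[240:254,252:261].mean(1).round(0)); print(g[285:318,252:261].mean(1).round(0)); print(g[216:226,262:266].mean(1).round(0))
T=np.array(eyes.calibration("wrist")["T_tool_cam"]);K=np.array(eyes.calibration("wrist")["intrinsics"])
def at_x(v,x,u=256.4):
    d=T[:3,:3]@np.linalg.solve(K,[u,v,1]); p=T[:3,3]; return (1000*(p+d*(x-p[0])/d[0])).round(2)
for v in (246,247,248,301,302,303,304,305): print(v,at_x(v,-.0092))
print("slot edge",at_x(209,.0569,255.85), "bottom front",at_x(221,.0248))
```

```text
[18. 18. 18. 18. 19. 18. 18. 22. 26. 29. 33. 33. 35. 37.]
[ 37.  37.  37.  37.  36.  37.  36.  37.  36.  35.  36.  36.  36.  36.
  35.  35.  33.  28.  78. 124. 120. 120. 119. 119. 119. 119. 119. 119.
 119. 119. 119. 118. 118.]
[170. 170. 171. 171. 174. 140.  32.  12.  17.  16.]
246 [ -9.2    1.03 -15.54]
247 [ -9.2    1.03 -15.05]
248 [ -9.2    1.03 -14.55]
301 [-9.2   1.04 13.47]
302 [-9.2   1.04 14.03]
303 [-9.2   1.04 14.6 ]
304 [-9.2   1.04 15.17]
305 [-9.2   1.04 15.74]
slot edge [56.9   0.63 -7.23] bottom front [ 24.8    1.01 -12.61]
```

Emit:
apply_moves(travel=[[0.5, 0, 0], [0, 0, 0]], turn=[[0, 0, 0], [0, 0, 0]], grip=[0.95, 0.95])

```text
t: 15.73
eef_pos: [0.629, -0.0334, 0.1162]
tool_rot: [0.546, 0.45, 0.546, -0.448]
contact_force: [0.2, 0.3, -0.4]
gripper_width: 0.132
```

Run:
```python
from h import *
o=status.get_obs(); print(o["eef_pos"],o["contact_force"],togo(o,[.6285,-.0333,.113],.197))
```

```text
[ 0.62897058 -0.03341026  0.11622593] [ 0.24216919  0.31960937 -0.44143839] (array([ 0.32, -0.04, -0.02]), array([-0.002, -0.001, -0.002]))
```

Emit:
apply_moves(travel=[[0.4, -0.05, -0.02], [0.2, 0, 0], [0, 0, 0]], turn=[[0, 0, 0], [0, 0, 0], [0, 0, 0]], grip=[0.95, 0.95, 0.95])

```text
t: 15.98
eef_pos: [0.6284, -0.0332, 0.1095]
tool_rot: [0.546, 0.45, 0.546, -0.448]
contact_force: [1.8, 0.9, 0.3]
gripper_width: 0.128
```

Run:
```python
from h import *
o=status.get_obs(); print(o["eef_pos"],o["contact_force"],o["torque"],togo(o,[.6285,-.0333,.108],.197))
```

```text
[ 0.62842252 -0.0331817   0.10954681] [1.77541434 0.91871523 0.34520661] [ 0.01572315  0.04328004 -0.01150178] (array([0.15, 0.  , 0.01]), array([-0.002, -0.001, -0.002]))
```

Emit:
apply_moves(travel=[[0.4, 0, 0], [0.4, 0, 0], [0, 0, 0]], turn=[[0, 0, 0], [0, 0, 0], [0, 0, 0]], grip=[0.95, 0.95, 0.95])

```text
t: 16.23
eef_pos: [0.6277, -0.0329, 0.1008]
tool_rot: [0.546, 0.449, 0.547, -0.448]
contact_force: [-1.4, 0.1, -0.6]
gripper_width: 0.134
```

Run:
```python
from h import *
o=status.get_obs(); print(o["eef_pos"],o["contact_force"],o["torque"],togo(o,[.6285,-.0333,.0888],.197))
```

```text
[ 0.62769606 -0.03292217  0.10076141] [-1.35137675  0.14938023 -0.55344368] [-0.00683983  0.12139191 -0.03159888] (array([1.2 , 0.07, 0.06]), array([-0.002, -0.002, -0.   ]))
```

Going in freely; continue.

Emit:
apply_moves(travel=[[0.4, 0.02, 0], [0.4, 0, 0], [0.4, 0, 0], [0.2, 0, 0], [0, 0, 0]], turn=[[0, 0, 0], [0, 0, 0], [0, 0, 0], [0, 0, 0], [0, 0, 0]], grip=[0.95, 0.95, 0.95, 0.95, 0.95])

```text
t: 16.65
eef_pos: [0.6289, -0.0327, 0.0883]
tool_rot: [0.546, 0.45, 0.547, -0.447]
contact_force: [-1.5, 0.5, -1.2]
gripper_width: 0.131
```

Run:
```python
from h import *
o=status.get_obs(); print(o["eef_pos"],o["contact_force"],o["torque"],togo(o,[.6285,-.0333,.0888],.197))
```

```text
[ 0.6288676  -0.03270371  0.08833178] [-1.46328373  0.51415766 -1.21393502] [0.04316842 0.11229103 0.03625548] (array([-0.05, -0.05,  0.05]), array([-0.002, -0.004, -0.003]))
```

Run:
```python
from h import *
im=eyes.read_camera("wrist"); save("p0.png",im); g=cv2.imread("pics/p0.png",0).astype(int)
print(g[200:254,252:261].mean(1).round(0)); print(g[285:325,252:261].mean(1).round(0)); print(g[280,236:280])
w=im[140:340,180:340]; w=(255*(w/255.)**.6).astype(np.uint8); save("p.png",cv2.resize(w,None,fx=3,fy=3,interpolation=cv2.INTER_CUBIC))
```

```text
[216. 216. 216. 216. 216. 216. 216. 216. 216. 217. 210. 162. 168. 169.
 169. 168. 169. 169. 171. 145.  75.  68.  13.  17.  19.  18.  18.  18.
  18.  18.  19.  18.  18.  18.  19.  18.  18.  19.  18.  18.  18.  19.
  19.  19.  18.  18.  19.  23.  25.  30.  32.  35.  35.  37.]
[ 37.  37.  37.  37.  37.  36.  36.  37.  37.  36.  37.  35.  37.  36.
  36.  35.  31.  34. 147. 185. 115. 118. 119. 119. 119. 120. 119. 119.
 119. 119. 119. 119. 119. 119. 119. 119. 120. 119. 119. 119.]
[26 24 26 22 56 66 66 66 16 29 30 31 37 37 38 36 36 39 37 39 39 38 36 38
 39 35 38 38 38 32 32 30 22 17 69 66 66 54 21 25 27 25 28 26]
```

View pics/p.png

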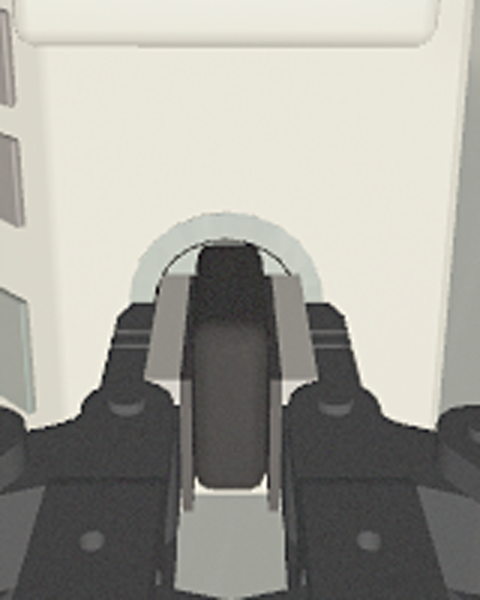

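Emit:
apply_moves(travel=[[0.2, -0.03, 0.02], [0.2, 0, 0], [0, 0, 0]], turn=[[0, 0, 0], [0, 0, 0], [0, 0, 0]], grip=[0.95, 0.95, 0.95])

```text
t: 16.95
eef_pos: [0.6289, -0.033, 0.0886]
tool_rot: [0.545, 0.451, 0.547, -0.447]
contact_force: [-1.2, -0.1, -7.1]
gripper_width: 0.127
```

Run:
```python
from h import *
o=status.get_obs(); print(o["eef_pos"],o["contact_force"],o["torque"],yaw(o),o["q"],togo(o,o["eef_pos"],.197))
```

```text
[ 0.62891161 -0.03296386  0.08857179] [-1.20593542 -0.12168712 -7.13158927] [-0.11803861 -0.0996438   0.03220503] 0.1951767875679714 [-0.384019    0.63578716  0.47418975  1.8175868  -0.40476021  0.78310854
  0.49703832] (array([0., 0., 0.]), array([-0.002, -0.006, -0.003]))
```

Emit:
apply_moves(travel=[[0.3, 0, 0]], turn=[[0, 0, 0]], grip=[0.95])

```text
t: 17.03
eef_pos: [0.6292, -0.0331, 0.0877]
tool_rot: [0.545, 0.452, 0.547, -0.446]
contact_force: [-14.6, 2.4, 45.2]
gripper_width: 0.13
```

Emit:
apply_moves(travel=[[0.3, 0, 0]], turn=[[0, 0, 0]], grip=[0.95])

```text
t: 17.12
eef_pos: [0.6292, -0.0331, 0.0877]
tool_rot: [0.544, 0.452, 0.548, -0.446]
contact_force: [-16.1, 2.5, 40.7]
gripper_width: 0.128
```

Emit:
apply_moves(travel=[[0.3, 0, 0]], turn=[[0, 0, 0]], grip=[0.95])

```text
t: 17.2
eef_pos: [0.6291, -0.0331, 0.0878]
tool_rot: [0.544, 0.453, 0.548, -0.445]
contact_force: [-12.6, 2.2, 31.4]
gripper_width: 0.127
```

Emit:
apply_moves(travel=[[0.04, 0, 0], [0.06, 0, 0], [0.06, 0, 0], [0.06, 0, 0]], turn=[[0, 0, 0], [0.1, 0, 0], [0.1, 0, 0], [0.1, 0, 0]], grip=[0.95, 0.95, 0.95, 0.95])

```text
t: 17.53
eef_pos: [0.629, -0.0335, 0.0885]
tool_rot: [0.467, 0.532, 0.474, -0.524]
contact_force: [-4.4, 0.8, 9.1]
gripper_width: 0.132
```

Run:
```python
from h import *
o=status.get_obs(); print(o["eef_pos"],o["contact_force"],o["torque"],yaw(o),togo(o,[.629,-.033,.0878],yaw(o)))
```

```text
[ 0.62897066 -0.03345106  0.08852168] [-4.36979158  0.84306548  9.09379708] [0.09513281 0.8971743  0.11679598] -0.11542614411352027 (array([ 0.07, -0.  , -0.04]), array([ 0.   , -0.016, -0.001]))
```

Emit:
apply_moves(travel=[[0.08, 0, -0.03], [0.08, 0, 0], [0.08, 0, 0], [0.08, 0, 0]], turn=[[0.12, -0.01, 0], [0.12, 0, 0], [0.12, 0, 0], [0.12, 0, 0]], grip=[0.95, 0.95, 0.95, 0.95])

```text
t: 17.87
eef_pos: [0.6288, -0.0332, 0.0881]
tool_rot: [0.323, 0.63, 0.327, -0.626]
contact_force: [-4.9, 1.0, 11.4]
gripper_width: 0.133
```

Run:
```python
from h import *
o=status.get_obs(); print(o["eef_pos"],o["contact_force"],o["torque"],yaw(o),togo(o,[.629,-.033,.0878],yaw(o)))
```

```text
[ 0.62880929 -0.03322591  0.08809067] [-4.85627525  0.95205662 11.41913172] [0.15352837 1.20718747 0.08991488] -0.6160828414320737 (array([ 0.03,  0.  , -0.03]), array([-0.   , -0.007,  0.004]))
```

Emit:
apply_moves(travel=[[0.08, 0, -0.02], [0.08, 0, 0], [0.08, 0, 0], [0.08, 0, 0]], turn=[[0.12, -0.007, 0.004], [0.12, 0, 0], [0.12, 0, 0], [0.12, 0, 0]], grip=[0.95, 0.95, 0.95, 0.95])

```text
t: 18.2
eef_pos: [0.6288, -0.033, 0.0881]
tool_rot: [0.159, 0.689, 0.16, -0.689]
contact_force: [-5.5, 1.2, 9.9]
gripper_width: 0.131
```

Run:
```python
from h import *
o=status.get_obs(); print(o["eef_pos"],o["contact_force"],o["torque"],yaw(o),togo(o,[.629,-.033,.0878],yaw(o)))
```

```text
[ 0.62878009 -0.0329979   0.08810546] [-5.51989393  1.17260527  9.89110977] [0.15297493 1.14779027 0.10240103] -1.1156042322569981 (array([ 0.03,  0.01, -0.02]), array([-0.   , -0.   ,  0.002]))
```

Emit:
apply_moves(travel=[[0.08, 0, -0.02], [0.08, 0, 0], [0.08, 0, 0]], turn=[[0.12, 0, 0], [0.12, 0, 0], [0.06, 0, 0]], grip=[0.95, 0.95, 0.95])

```text
t: 18.45
eef_pos: [0.6287, -0.0332, 0.0881]
tool_rot: [-0.048, -0.705, -0.05, 0.706]
contact_force: [-4.9, 1.6, 11.4]
gripper_width: 0.128
```

Run:
```python
from h import *
o=status.get_obs(); print(o["eef_pos"],o["contact_force"],o["torque"],yaw(o),.197-yaw(o),togo(o,[.629,-.033,.0878],yaw(o)))
```

```text
[ 0.62871242 -0.03316078  0.088076  ] [-4.92519915  1.64584546 11.40229511] [0.23491573 1.15531796 0.08370536] -1.4313699063886296 1.6283699063886297 (array([ 0.03, -0.01, -0.03]), array([0.   , 0.001, 0.003]))
```

Emit:
apply_moves(travel=[[0.08, 0, 0], [0.08, 0, 0]], turn=[[0.05, 0, 0], [0.05, 0, 0]], grip=[0.95, 0.95])

```text
t: 18.62
eef_pos: [0.6287, -0.0332, 0.0881]
tool_rot: [-0.011, -0.707, -0.013, 0.707]
contact_force: [-6.0, 1.3, 11.7]
gripper_width: 0.128
```

Run:
```python
from h import *
o=status.get_obs(); print(o["eef_pos"],o["contact_force"],o["torque"],yaw(o),.197-yaw(o),togo(o,[.629,-.033,.0878],yaw(o)))
im=eyes.read_camera("wrist"); w=im[140:340,180:340]; w=(255*(w/255.)**.6).astype(np.uint8); save("q.png",cv2.resize(w,None,fx=3,fy=3,interpolation=cv2.INTER_CUBIC))
```

```text
[ 0.62867286 -0.03318696  0.08807233] [-6.03091418  1.27465052 11.68329031] [0.31847807 1.23161279 0.36859626] -1.53621181177863 1.7332118117786302 (array([ 0.03, -0.02, -0.03]), array([0.   , 0.001, 0.003]))
```

Emit:
apply_moves(travel=[[0.06, 0, 0], [0.06, 0, 0]], turn=[[0.01, 0, 0], [0.01, 0, 0]], grip=[0.95, 0.95])

```text
t: 18.83
eef_pos: [0.6286, -0.0332, 0.0881]
tool_rot: [-0.003, -0.706, -0.006, 0.708]
contact_force: [-4.4, 1.2, 9.6]
gripper_width: 0.131
```

Run:
```python
from h import *
for i in range(2):
    o=status.get_obs(); print(o["eef_pos"],o["contact_force"],o["torque"],yaw(o),.197-yaw(o),o["gripper_width"])
    eyes.read_camera("wrist")
eyes.read_camera("top"); C=cam("top")
for m in eyes.masks_of("syringe","top")[:2]: ys,xs=np.nonzero(m["region"]); print(m["score"],m["rect"],at_z(C,(xs.mean(),ys.mean()),.095))
```

```text
[ 0.6286402  -0.03321203  0.08808426] [-4.41392131  1.17340746  9.62007659] [0.23936095 0.93951922 0.39695803] -1.5578089467432006 1.7548089467432006 0.13053740156791901
[ 0.62865812 -0.03318462  0.08808438] [-4.28944889  1.35123921 10.92876692] [0.23396078 1.01957727 0.40625571] -1.5581508692258639 1.755150869225864 0.13118944847657282
0.64 [197.5, 156.3, 266.1, 199.5] [ 0.57136104 -0.00231448  0.095     ]
```

```bash
python3 -c "
from station import bot
print(bot.hand_in())"
```

```text
the job is handed in; nothing more can be done
None
```

I laid the syringe in the pump's saddles, then took the rectangular-headed key from the stand, pushed it fully home and turned it clockwise to its stop. I handed in still gripping the key and holding it turned; the hand-in gives no verdict.

- **Syringe:** a close wrist picture after release showed it lying in both saddles, nozzle to the left. I did not go near it again. A last check with the top camera was no use, because the detection it returned was not the syringe.
- **Key home:** pushing met a hard stop at TCP height 0.088 m, where I had expected 0.089 m. The push briefly reached about 45 N at the wrist. A picture during insertion showed the key had not slipped in the grip.
- **Turn:** the tool turned about 1.75 rad (about 1.6 expected). The resisting torque rose from about 0.1 to 0.4 N m, which means the key is against the stop.
- **At hand-in:** pressing down with about 10 N on a 60 N grip, with the pose steady over the last two readings.
- **Not checked:** the 12-picture limit stopped me from viewing the key in its turned position, so the turn rests on the pose, force and torque readings. I also took no final picture of the other keys, the vials or the clip; the path was planned to keep clear of them.

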